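Pack the shaker pot with seven touch-up bottles

TASK

Load the shaker's round pot for mixing: slide the four paint bottles that stand spread out in it together along its wall, without lifting them out, and set the three bottles from the bench gently into the room this makes, so that all seven stand upright on the pot's floor in a tight cluster, six round the wall and one in the middle. Knock no bottle over and leave the other things on the bench where they are.

Things in the scene. Friction and masses are not known exactly. Their poses are not given: they have to be found in the camera images.
- pot_bottle1_mid (a point): red bottle standing in the pot: glass touch-up paint bottle, upright: round body 42 mm across and 50 mm tall (3 mm chamfer round the foot), a shoulder sloping in from 50 to 58 mm, then a black cylindrical cap 18 mm across and 27 mm tall on the axis; 85 mm tall in all, about 110 g. This point is on its axis, half-way up (42.5 mm above its foot); z runs up its axis.
- pot_bottle2_mid (a point): dark blue bottle standing in the pot: glass touch-up paint bottle, upright: round body 42 mm across and 50 mm tall (3 mm chamfer round the foot), a shoulder sloping in from 50 to 58 mm, then a black cylindrical cap 18 mm across and 27 mm tall on the axis; 85 mm tall in all, about 110 g. This point is on its axis, half-way up (42.5 mm above its foot); z runs up its axis.
- pot_bottle3_mid (a point): silver-white bottle standing in the pot: glass touch-up paint bottle, upright: round body 42 mm across and 50 mm tall (3 mm chamfer round the foot), a shoulder sloping in from 50 to 58 mm, then a black cylindrical cap 18 mm across and 27 mm tall on the axis; 85 mm tall in all, about 110 g. This point is on its axis, half-way up (42.5 mm above its foot); z runs up its axis.
- pot_bottle4_mid (a point): dark green bottle standing in the pot: glass touch-up paint bottle, upright: round body 42 mm across and 50 mm tall (3 mm chamfer round the foot), a shoulder sloping in from 50 to 58 mm, then a black cylindrical cap 18 mm across and 27 mm tall on the axis; 85 mm tall in all, about 110 g. This point is on its axis, half-way up (42.5 mm above its foot); z runs up its axis.
- bench_bottle1_mid (a point): amber yellow bottle standing on the bench: glass touch-up paint bottle, upright: round body 42 mm across and 50 mm tall (3 mm chamfer round the foot), a shoulder sloping in from 50 to 58 mm, then a black cylindrical cap 18 mm across and 27 mm tall on the axis; 85 mm tall in all, about 110 g. This point is on its axis, half-way up (42.5 mm above its foot); z runs up its axis.
- bench_bottle2_mid (a point): purple bottle standing on the bench: glass touch-up paint bottle, upright: round body 42 mm across and 50 mm tall (3 mm chamfer round the foot), a shoulder sloping in from 50 to 58 mm, then a black cylindrical cap 18 mm across and 27 mm tall on the axis; 85 mm tall in all, about 110 g. This point is on its axis, half-way up (42.5 mm above its foot); z runs up its axis.
- bench_bottle3_mid (a point): orange bottle standing on the bench: glass touch-up paint bottle, upright: round body 42 mm across and 50 mm tall (3 mm chamfer round the foot), a shoulder sloping in from 50 to 58 mm, then a black cylindrical cap 18 mm across and 27 mm tall on the axis; 85 mm tall in all, about 110 g. This point is on its axis, half-way up (42.5 mm above its foot); z runs up its axis.
- pot_floor (a point): centre of the pot's inner floor, z up, 64 mm above the bench. The pot is a round open aluminium cup clamped on the shaker, which does not move: inside 132 mm across (radius 66 mm) and 35 mm deep, wall 3 mm thick. Seven bottles fit only as six round the wall and one in the middle. Glass slides easily on it (friction about 0.3), but jams if pressed hard outwards against the wall.
- shaker: blue orbital shaker, fixed to the bench: housing 190 mm (its x) by 170 mm (its y) by 52 mm tall, with a round drive plate 156 mm across to 60 mm; origin under its centre, on the bench; the control panel faces its -x. The pot stands on its middle.
- tape_mid (a point): roll of green masking tape lying flat, 96 mm across, 25 mm tall; bystander. This point is on its middle, 12.5 mm above the bench.
- sponge_mid (a point): pink sanding sponge, 80 x 55 x 30 mm; bystander. This point is on its middle, 15 mm above the bench.
- block_mid (a point): sanding block, 85 x 60 mm, 40 mm tall with a blue grip; bystander. This point is on its middle, 20 mm above the bench.
- tin_mid (a point): yellow tin of hardener, 70 mm across, 55 mm tall; bystander. This point is on its middle, 27.5 mm above the bench.
- primer_can_mid (a point): grey aerosol primer can with a red cap, standing, 65 mm across, 180 mm tall; bystander. This point is on its middle, 90 mm above the bench.
- sander_mid (a point): random-orbit sander standing on its 124 mm pad, 98 mm tall, its 32 mm thick handle reaching 140 mm out along its x; bystander. This point is on its middle, 50 mm above the bench.
- hammer_mid (a point): panel hammer lying flat, 280 mm long along its x, head at +x end 110 mm wide, up to 30 mm tall; bystander. This point is on its middle, 14 mm above the bench.

How it is judged:
At the end, for the whole second after the job is handed in: All seven bottles are inside the pot (axis within 52 mm of the pot's axis), standing on its floor (middle 38 to 46.5 mm above the floor, that is, not more than 4 mm off it), within 4 degrees of upright and at rest (slower than 20 mm/s), with the robot clear of them (horizontal distance between each of pot_bottle1_mid, pot_bottle2_mid, pot_bottle3_mid, pot_bottle4_mid, bench_bottle1_mid, bench_bottle2_mid, bench_bottle3_mid and pot_floor below 0.052 m and z of pot_bottle1_mid in the frame of pot_floor between 0.038 and 0.0465 m and angle between each of pot_bottle1_mid, pot_bottle2_mid, pot_bottle3_mid, pot_bottle4_mid, bench_bottle1_mid, bench_bottle2_mid, bench_bottle3_mid's own z axis and vertical below 0.07 rad and linear speed of each of pot_bottle1, pot_bottle2, pot_bottle3, pot_bottle4, bench_bottle1, bench_bottle2, bench_bottle3 below 0.02 m/s and z of pot_bottle2_mid in the frame of pot_floor between 0.038 and 0.0465 m and z of pot_bottle3_mid in the frame of pot_floor between 0.038 and 0.0465 m and z of pot_bottle4_mid in the frame of pot_floor between 0.038 and 0.0465 m and z of bench_bottle1_mid in the frame of pot_floor between 0.038 and 0.0465 m and z of bench_bottle2_mid in the frame of pot_floor between 0.038 and 0.0465 m and z of bench_bottle3_mid in the frame of pot_floor between 0.038 and 0.0465 m); the robot touches nothing.
It fails at once if a bottle is tipped over (more than 35 degrees) (angle between any of pot_bottle1_mid, pot_bottle2_mid, pot_bottle3_mid, pot_bottle4_mid, bench_bottle1_mid, bench_bottle2_mid, bench_bottle3_mid's own z axis and vertical above 0.61 rad).
It fails at once if one of the four bottles in the pot is lifted out (more than 35 mm off the floor, its foot over the rim) (z of any of pot_bottle1_mid, pot_bottle2_mid, pot_bottle3_mid, pot_bottle4_mid in the frame of pot_floor above 0.0775 m).
It fails at once if a bottle is dropped into the pot (faster than 0.6 m/s in its last 40 mm) ((horizontal distance between bench_bottle1_mid and pot_floor below 0.052 m and z of bench_bottle1_mid in the frame of pot_floor below 0.0825 m and linear speed of bench_bottle1 above 0.6 m/s) or (horizontal distance between bench_bottle2_mid and pot_floor below 0.052 m and z of bench_bottle2_mid in the frame of pot_floor below 0.0825 m and linear speed of bench_bottle2 above 0.6 m/s) or (horizontal distance between bench_bottle3_mid and pot_floor below 0.052 m and z of bench_bottle3_mid in the frame of pot_floor below 0.0825 m and linear speed of bench_bottle3 above 0.6 m/s)).
It fails at once if something else on the bench is moved more than 25 mm (distance of any of tape_mid, sponge_mid, block_mid, tin_mid, primer_can_mid, sander_mid, hammer_mid from where it was at the start of the episode above 0.025 m).
It also fails if it takes over 72 s, if anything falls off the work surface, if the arm or the gripper's body presses on something with over 40 N, if the wrist force passes 120 N, or if a joint passes its speed limit or range.

ROBOT

A 7-joint arm with a two-finger parallel gripper is mounted at the origin on the work surface. World frame = base frame: x ahead of the robot, y to its left, z up, the work surface at z = 0. Lengths are in m, angles in rad, forces in N, time in s.
With the tool pointing down it reaches from about 0.4 to 0.85 m from the base axis. Payload 10.4 kg.
Tool frame: the origin (TCP) lies between the finger pads; the fingertips stand manip.finger_overhang ahead of it and the grasp point (between the pads) lies 11 mm behind it (manip.finger_overhang is the distance from the TCP to the fingertips, in m); x points along the fingers, z is the direction in which the jaws open and shut, and the axes are right-handed (so a half turn about x gives the same grasp; the last joint's range is limited). The gripper opens to 85 mm and grips with 20 to 120 N. Pads are 22 mm wide; open, the fingers measure 114 mm over their backs; the gripper's body (76 mm by 85 mm) begins 54 mm behind the grasp point. The pads swing forward as they close: fully open they stand 13 mm farther back than shut.
Start: joints at [-1.177, 0.332, -0.065, 1.46, 0.022, 1.35, -0.088], TCP at [0.253, 0.572, 0.239] pointing down, gripper open.
Joint ranges: [-2.6, 2.6], [-0.5, 2.12], [-1.47, 1.34], [0.16, 2.42], [-1.27, 4.41], [0.06, 2.06], [-2.6, 2.6]. Speed limits (rad/s): [2.22, 2.22, 2.79, 2.79, 3.14, 3.14, 3.14].

INTERFACE

Orientations are given as a unit quaternion [x, y, z, w].
In Python, from workcell import get_obs, camera, workorder, manip gives the robot as it stands. The module is installed in compiled form; this text tells all that it offers.
- The arm moves only by the tool play_rows, never from a script. Its argument "increments" is text: rows parted by semicolons, each of 4 numbers parted by spaces: the shift along the tool's x, y, z in m, then the turn about the tool's x in rad. A call has 1 to 20 rows; each row shifts and turns the pose as measured when the row begins, along the tool's axes as they then stand; what a row does not reach is not made up. A row lasts 1/10 s, in which the tool goes at most 50 mm and 8.59 degrees, less where a joint would pass 70% of its speed; a pose out of reach is approached as far as the arm can. A call is refused whole if a number of a shift passes 0.05 or a number of a turn 0.15, either way. A call with a gripper value outside its range is refused whole. "hand" is the gripper command: -1 is fully open, 1 is shut, values between are in proportion, set as the call begins (left out, the last holds). The fingers move at their own pace and stop on an object; "squeeze" is the grip in N (left out, the last holds). Time passes only in rows, so rows that do not move let the fingers close. It gives the time, the measured TCP pose, the force and the opening at its end, in the units of the state.
- get_obs(): the state, without advancing time (a new reading comes with each control period).
- camera(name): name is "side" or "top"; returns a dict with "img" (400x640x3 uint8, blue, green, red), "fov_y" (degrees; the focal length in pixels is half the picture's height over the tangent of half this angle, whatever the lens; pixels are square), "cx", "cy" (the principal point, pixels), "R" (3x3) and "t" (3): a world point X has camera coordinates R X + t. Camera axes: x right, y down, z forward; pixel columns grow to the right and rows downward; lengths in m; the calibration is good to about 2 mm. A picture is of the moment at which its call begins. There is no depth.
- workorder.hand_in(): hands the job in, once; it reports no verdict.
The state is a dict: "clock": time; "joint_pos": joint angles; "joint_velocities": joint speeds; "tau": joint torques, N m; "position": TCP position; "ee_rot": TCP orientation; "ft_force": force on the tool from outside, world axes, zero at the start; "torque": the same for the moment, N m; "grip_width": opening from 0.0 (shut) to 1.0 (fully open).
Only numpy, scipy, OpenCV 4.12 (cv2) and the standard library are available. Lean on these libraries where they do the work, as an engineer would, in place of code of your own. Each camera call takes 0.05 s, during which the arm holds its last target.

## Working session

There is one attempt and no reset: what is moved stays moved. The work goes in short steps, Python scripts to look and compute and a tool call to move; the robot and the scene stay as the last step left them, time stands still between calls to the robot, and variables do not carry over. Pictures are saved under pics/ and viewed, and the job is handed in when it is done.

Besides the shell and the picture viewer there is one more tool, called as name(argument=value, ...), one argument or row to a line, values as JSON. play_rows: Moves the arm, as the interface text tells. Its arguments: {"type":"object","properties":{"increments":{"type":"string"},"hand":{"type":"number"},"squeeze":{"type":"number"}},"required":["increments"]}

```bash
mkdir -p pics; ls
python3 - <<'E'
from workcell import get_obs, camera, workorder, manip
import cv2
o=get_obs();print(o); print(manip.finger_overhang)
for n in("side","top"):
    c=camera(n);cv2.imwrite(f"pics/{n}0.png",c["img"]);print(n,c["fov_y"],c["cx"],c["cy"],c["R"],c["t"])
E
```

```text
pics
{'clock': 0.0, 'joint_pos': array([-1.17662232,  0.33285271, -0.06466651,  1.46097327,  0.02161702,
        1.34986019, -0.08848778]), 'joint_velocities': array([-0.00011193,  0.00126102,  0.00182981,  0.00082781, -0.00077574,
        0.00188018,  0.00072794]), 'tau': array([-4.32818315e-04, -6.25446224e+01,  4.89083282e-02, -3.91610706e+01,
        1.62446470e-02,  9.86842933e-03, -3.01553530e-05]), 'position': array([0.25288822, 0.57115482, 0.23851254]), 'ee_rot': array([-0.38603999,  0.59301815,  0.38544716,  0.59222722]), 'ft_force': array([-0.56321226, -0.08499192,  1.21013106]), 'torque': array([-0.00446899, -0.04317761, -0.03350224]), 'grip_width': 1.0013570193710553}
0.008
side 51.61912934674985 327.4630883002331 204.0581319522829 [[ 0.98577929 -0.16705083  0.01825428]
 [-0.11041092 -0.72574493 -0.67904618]
 [ 0.12668318  0.66737419 -0.73386856]] [-0.61570626  0.14658212  1.13244709]
top 53.02564694896444 327.41974823493035 198.62300769304196 [[-0.00974273 -0.99993998 -0.00501093]
 [-0.99172938  0.01030383 -0.1279323 ]
 [ 0.12797626  0.00372308 -0.99177024]] [-0.00467515  0.60547182  0.95050273]
```

View pics/side0.png

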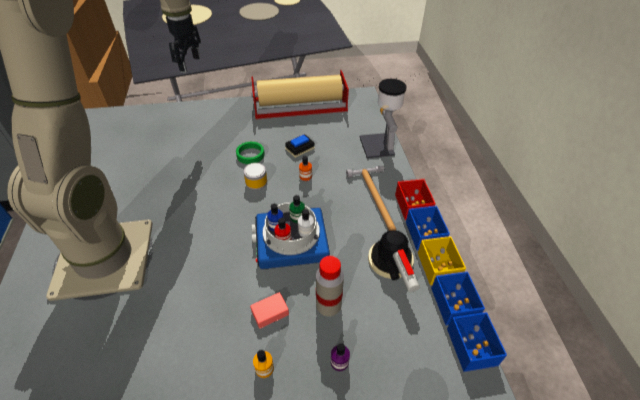

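View pics/top0.png

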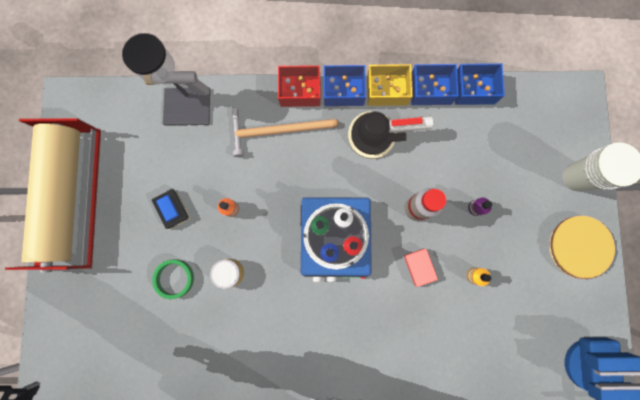

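```bash
cat > h.py <<'E'
import numpy as np, cv2
from workcell import get_obs, camera, manip
def K(c):
    f=200/np.tan(np.radians(c["fov_y"]/2)); return f
def proj(c,X):
    f=K(c);p=np.array(c["R"])@np.array(X)+c["t"]; return np.array([c["cx"]+f*p[0]/p[2],c["cy"]+f*p[1]/p[2]])
def unproj(c,u,v,z):
    f=K(c);d=np.array(c["R"]).T@np.array([(u-c["cx"])/f,(v-c["cy"])/f,1]);o=-np.array(c["R"]).T@c["t"]
    return o+d*(z-o[2])/d[2]
def crop(c,x,y,w,h,s,name):
    im=c["img"][y:y+h,x:x+w]; cv2.imwrite(f"pics/{name}.png",cv2.resize(im,None,fx=s,fy=s,interpolation=cv2.INTER_CUBIC))
E
python3 - <<'E'
from h import *
t=camera("top");s=camera("side")
for c in(t,s):print(-np.array(c["R"]).T@c["t"])
crop(t,290,185,95,100,6,"tp1")
crop(s,245,185,95,90,6,"sp1")
a=[cv2.resize(c["img"][y:y+50,x:x+60],None,fx=6,fy=6,interpolation=cv2.INTER_CUBIC) for c,x,y in [(t,200,180),(t,455,180),(t,455,250),(s,280,145),(s,315,330),(s,235,340)]]
cv2.imwrite("pics/b1.png",np.vstack([np.hstack(a[:2]),np.hstack([a[2],a[3]])]))
cv2.imwrite("pics/b2.png",np.hstack(a[4:]))
E
```

```text
[ 0.47877686 -0.01445235  1.0201163 ]
[ 0.47967275 -0.75223897  0.94184261]
```

View pics/tp1.png

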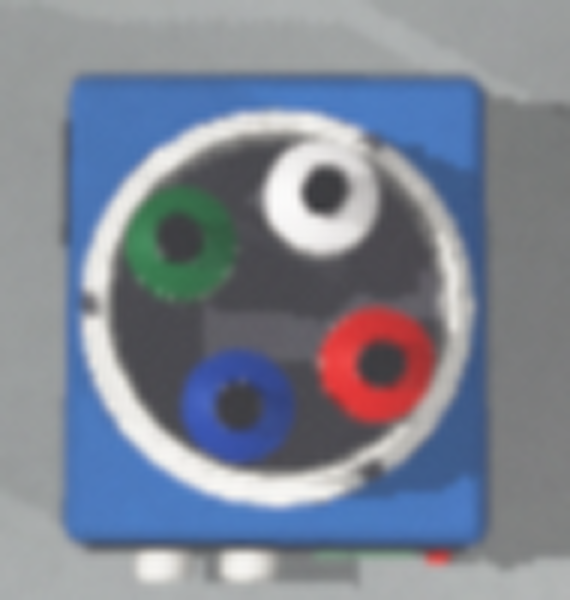

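View pics/sp1.png

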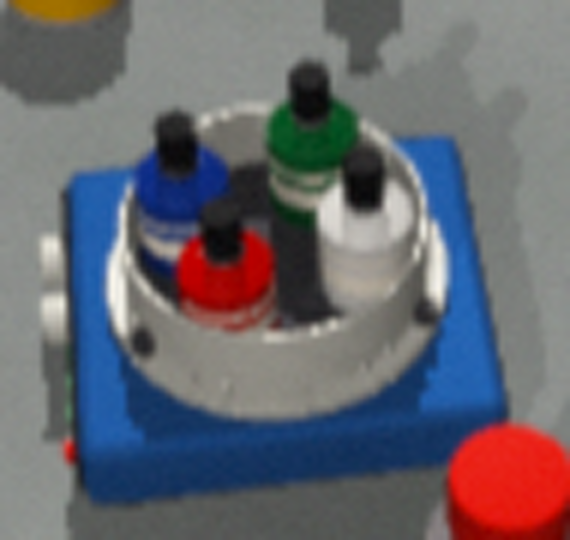

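View pics/b1.png

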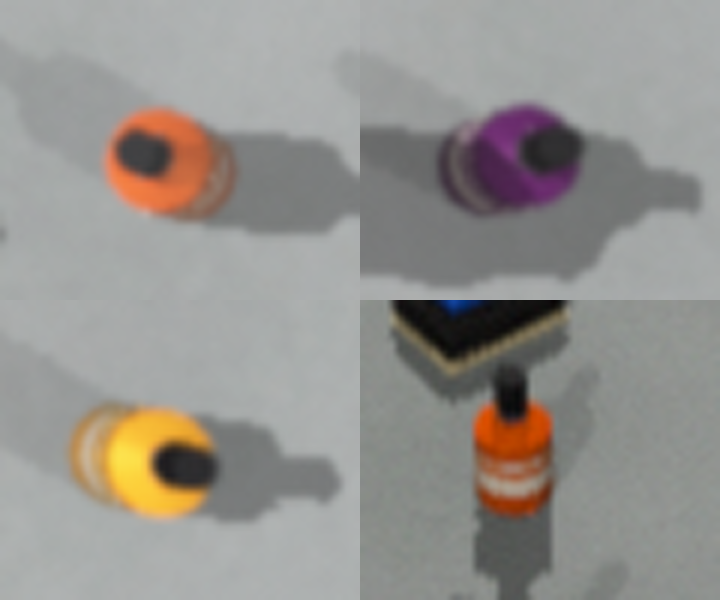

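View pics/b2.png

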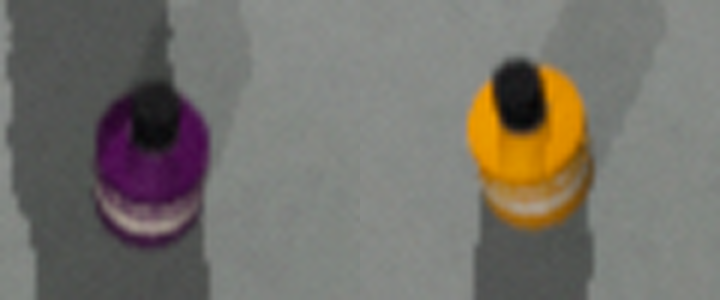

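```bash
cat > m.py <<'E'
from h import *
t=camera("top");s=camera("side")
def P(c,u,v,x0,y0,z,k=6): return unproj(c,(u+.5)/k-.5+x0,(v+.5)/k-.5+y0,z)
for n,b,cp in [("white",(321,197),(326,190)),("green",(181,242),(180,237)),("blue",(239,405),(238,405)),("red",(379,364),(382,364))]:
    print(n,P(t,*b,290,185,.114)[:2].round(4),P(t,*cp,290,185,.149)[:2].round(4))
print("pot in",P(t,277,303,290,185,.099)[:2].round(4),"plate",P(t,278,307,290,185,.06)[:2].round(4))
for n,x,y,b,cp in [("orange",200,180,(158,161),(138,150)),("purple",455,180,(166,155),(198,145)),("amber",455,250,(162,163),(193,168))]:
    print(n,P(t,*b,x,y,.05)[:2].round(4),P(t,*cp,x,y,.085)[:2].round(4))
# side: cap tops
for n,cp,z in [("white",(365,162),.149),("green",(311,74),.149),("blue",(177,125),.149),("red",(222,212),.149)]:
    print(n,P(s,*cp,245,185,z)[:2].round(4))
for n,x,y,cp in [("orange",280,145,(511,372-300)),("purple",315,330,(158,95)),("amber",235,340,(515-360,75))]:
    cp=(cp[0]-(360 if n=="orange" else 0),cp[1]); print(n,P(s,*cp,x,y,.085)[:2].round(4))
# overlay check of pot inner rim
for c,nm,x,y,w,hh in [(t,"ov_t",290,185,95,100),(s,"ov_s",245,185,95,90)]:
    im=cv2.resize(c["img"][y:y+hh,x:x+w],None,fx=6,fy=6,interpolation=cv2.INTER_CUBIC)
    C=P(t,277,303,290,185,.099)[:2]
    for r,z in [(.066,.099),(.069,.099),(.078,.06)]:
        pts=[((proj(c,[C[0]+r*np.cos(a),C[1]+r*np.sin(a),z])-[x,y]+.5)*6-.5) for a in np.linspace(0,6.283,80)]
        cv2.polylines(im,[np.int32(pts)],True,(0,255,255),1)
    cv2.imwrite(f"pics/{nm}.png",im)
E
python3 m.py
```

```text
white [ 0.5524 -0.0461] [ 0.5521 -0.0467]
green [0.536  0.0069] [0.5356 0.0064]
blue [ 0.4749 -0.0143] [ 0.4751 -0.014 ]
red [ 0.4896 -0.0669] [ 0.4892 -0.0659]
pot in [ 0.5133 -0.0292] plate [ 0.5131 -0.0303]
orange [0.5874 0.2367] [0.5879 0.2356]
purple [ 0.5834 -0.3868] [ 0.5834 -0.3861]
amber [ 0.413  -0.3752] [ 0.4134 -0.3739]
white [ 0.5562 -0.0487]
green [0.5395 0.0066]
blue [ 0.4787 -0.0151]
red [ 0.4933 -0.0675]
orange [0.5908 0.2389]
purple [ 0.5871 -0.3849]
amber [ 0.4161 -0.3721]
```

View pics/ov_t.png

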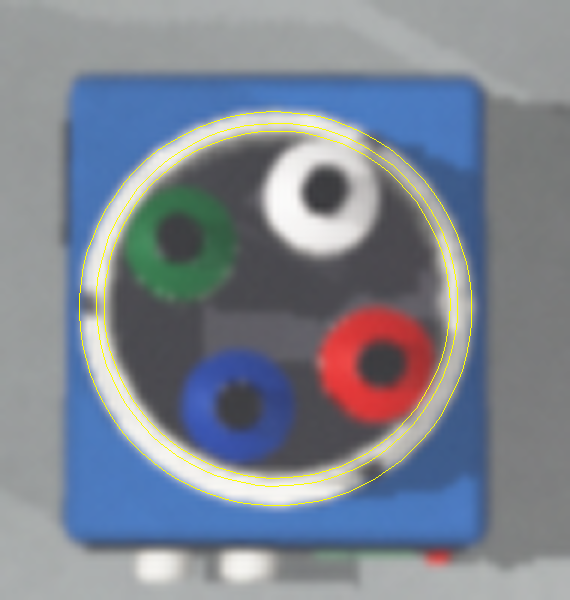

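View pics/ov_s.png

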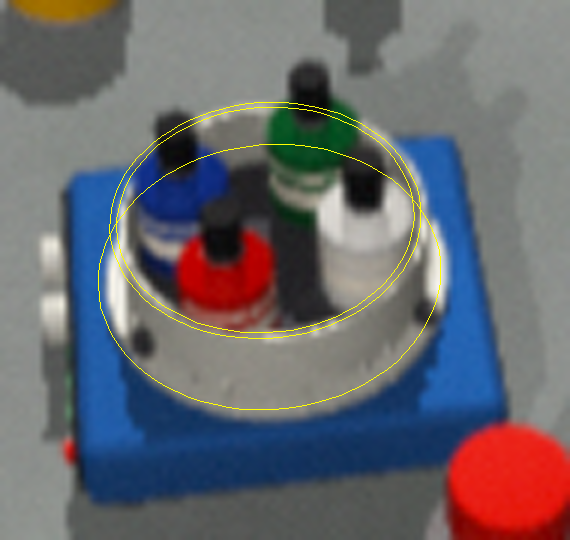

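```bash
cat >> h.py <<'E'
from scipy.spatial.transform import Rotation as Rn
def rot(): return Rn.from_quat(get_obs()["ee_rot"]).as_matrix()
def delta(target):
    o=get_obs();R=Rn.from_quat(o["ee_rot"]).as_matrix();return R.T@(np.array(target)-o["position"])
E
python3 - <<'E'
from h import *
print(rot().round(3)); print(delta([.538,.007,.22]).round(4))
E
```

```text
[[-0.    -0.914  0.405]
 [-0.     0.405  0.914]
 [-1.     0.    -0.   ]]
[ 0.0192 -0.4891 -0.4007]
```

Run:
```python
from h import *
psi=np.degrees(np.arctan2(rot()[1,2],rot()[0,2]))
for k in range(8):
    a=psi-k*psi/8
    d=np.radians(-63.2)
    print(k,(.045*np.sin(d-np.radians(a))).round(3),(.045*np.cos(d-np.radians(a))).round(3),np.radians(psi/8))
```

```text
0 -0.035 -0.029 0.14425511652343256
1 -0.039 -0.023 0.14425511652343256
2 -0.041 -0.017 0.14425511652343256
3 -0.044 -0.011 0.14425511652343256
4 -0.045 -0.005 0.14425511652343256
5 -0.045 0.002 0.14425511652343256
6 -0.044 0.008 0.14425511652343256
7 -0.043 0.014 0.14425511652343256
```

play_rows(
  increments="0 -0.035 -0.029 0.144;0 -0.039 -0.023 0.144;0 -0.041 -0.017 0.144;0 -0.044 -0.011 0.144;0 -0.045 -0.005 0.144;0 -0.045 0.002 0.144;0 -0.044 0.008 0.144;0 -0.043 0.014 0.144",
  hand=0.3,
  squeeze=25,
)

```text
clock: 1.1
position: [0.4127, 0.2415, 0.237]
ee_rot: [0.011, 0.708, -0.01, 0.706]
ft_force: [1.1, -0.3, 0.1]
grip_width: 0.351
```

Run:
```python
from h import *
print(get_obs()["position"],rot().round(3)); print(delta([.538,.007,.22]).round(4))
```

```text
[0.41267519 0.24145036 0.23703498] [[-0.003  0.029  1.   ]
 [ 0.002  1.    -0.029]
 [-1.     0.002 -0.003]]
[ 0.0161 -0.2307  0.1322]
```

play_rows(
  increments="0 -0.04 0.022 -0.028;0 -0.04 0.022 0;0 -0.04 0.022 0;0 -0.04 0.022 0;0 -0.04 0.022 0;0 -0.03 0.02 0;0 0 0 0",
)

```text
clock: 1.8
position: [0.5447, -0.0074, 0.2379]
ee_rot: [0.006, 0.706, -0.004, 0.708]
ft_force: [-0.8, 1.3, 0.4]
grip_width: 0.349
```

Run:
```python
from h import *
print(get_obs()["position"],rot().round(3)); print(delta([.538,.007,.22]).round(4))
t=camera("top");s=camera("side")
p=get_obs()["position"]
for c,n in((t,"top"),(s,"side")):
    q=proj(c,p+[0,0,-.008]);print(n,q)
    crop(c,int(q[0])-50,int(q[1])-50,100,100,6,"g1_"+n);print(int(q[0])-50,int(q[1])-50)
```

```text
[ 0.54469015 -0.00741775  0.23792782] [[ 0.002  0.015  1.   ]
 [ 0.003  1.    -0.015]
 [-1.     0.003  0.002]]
[ 0.018   0.0143 -0.0069]
top [323.31193676 217.40556608]
273 167
side [297.24863571 177.08749428]
247 127
```

View pics/g1_top.png

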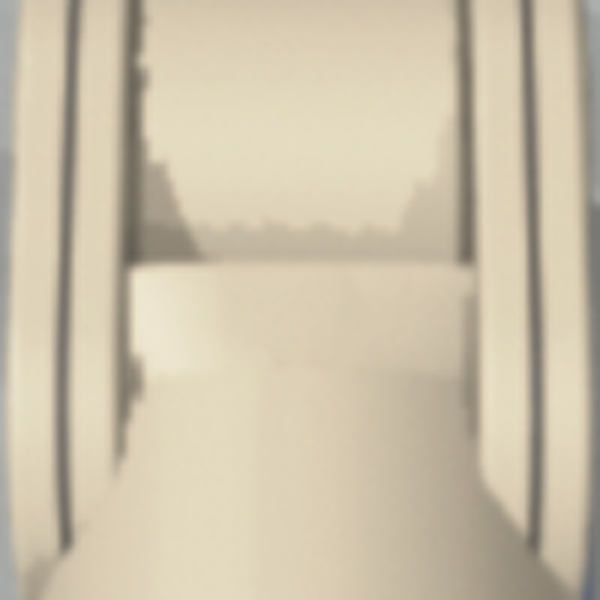

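View pics/g1_side.png

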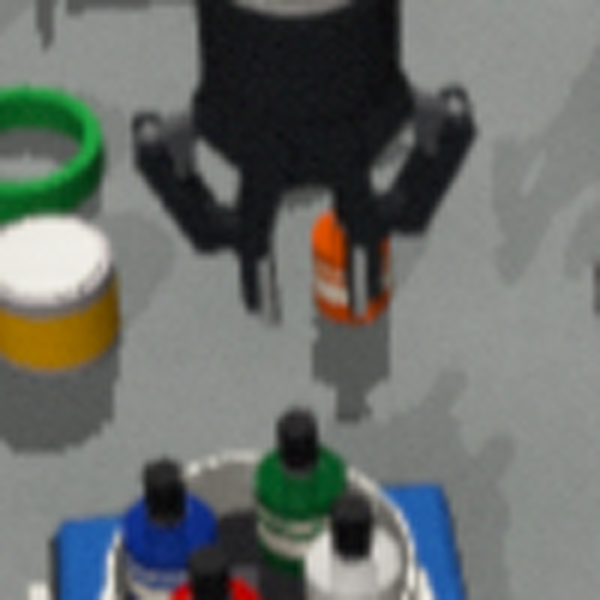

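play_rows(
  increments="0.02 0.0139 -0.0087 -0.015;0.03 0 0 0;0.02 0 0 0;0 0 0 0",
)

```text
clock: 2.3
position: [0.5333, 0.0187, 0.1664]
ee_rot: [-0.002, 0.706, 0.008, 0.708]
ft_force: [-0.2, 0.5, 0.9]
grip_width: 0.351
```

```bash
cat > st.py <<'E'
from h import *
import sys
o=get_obs();print(o["position"].round(4),o["ft_force"].round(1),o["clock"]); R=rot();print("psi",np.degrees(np.arctan2(R[1,2],R[0,2])).round(2),R[:,0].round(3),o["grip_width"])
if len(sys.argv)>3: print(delta([float(a) for a in sys.argv[1:4]]).round(4))
E
cat > sv.py <<'E'
from h import *
import sys
n=sys.argv[1];x,y,w,h=map(int,sys.argv[2:6]);crop(camera("side"),x,y,w,h,6,n)
E
python3 st.py .536 .0065 .135; python3 sv.py g2 245 150 95 90
```

```text
[0.5333 0.0187 0.1664] [-0.2  0.5  0.9] 2.3
psi 0.78 [ 0.002  0.008 -1.   ] 0.3514451177819558
[ 0.0313 -0.0125  0.0024]
```

View pics/g2.png

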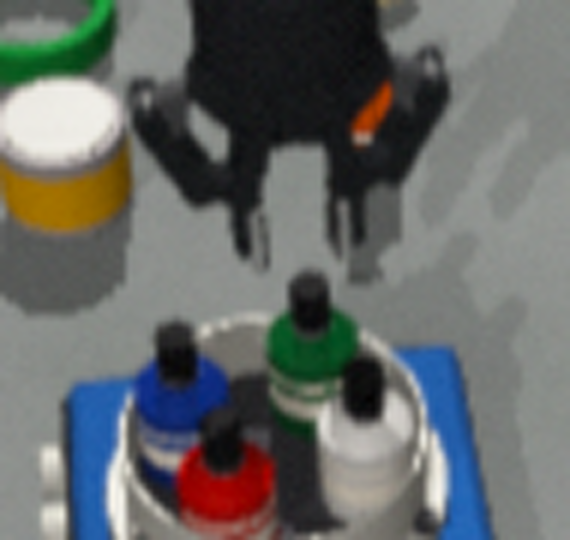

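play_rows(
  increments="0.005 -0.0125 0.0024 0.014;0.008 0 0 0;0 0 0 0",
)

```text
clock: 2.65
position: [0.5381, 0.0066, 0.1567]
ee_rot: [0.004, 0.705, 0.004, 0.71]
ft_force: [0.7, -0.1, -0.2]
grip_width: 0.351
```

```bash
python3 st.py .536 .0065 .135; python3 sv.py g3 245 150 95 90
```

```text
[0.5381 0.0066 0.1567] [ 0.7 -0.1 -0.2] 2.65
psi 0.0 [ 0.007  0.01  -1.   ] 0.35059523105900964
[ 0.0217 -0.0003 -0.0022]
```

View pics/g3.png

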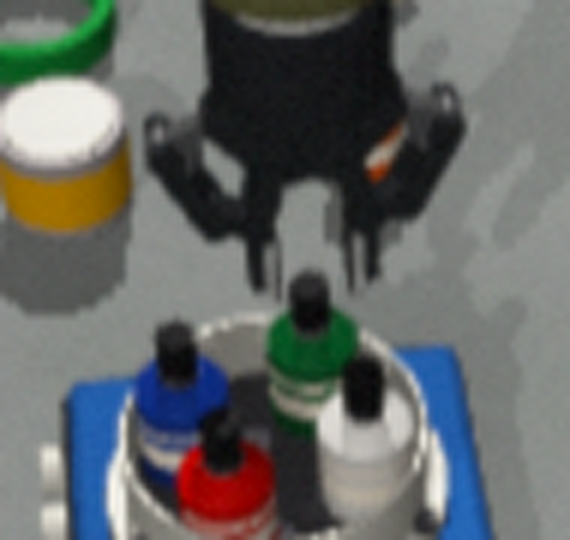

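play_rows(
  increments="0.012 0 -0.002 0;0.007 0 0 0;0 0 0 0",
)

```text
clock: 3.0
position: [0.5368, 0.0065, 0.1374]
ee_rot: [0.004, 0.704, 0.003, 0.71]
ft_force: [-1.1, 0.4, 0.1]
grip_width: 0.353
```

```bash
python3 st.py .536 .0065 .135
```

```text
[0.5368 0.0065 0.1374] [-1.1  0.4  0.1] 3.0
psi -0.03 [ 0.009  0.01  -1.   ] 0.3533912298895402
[ 0.0023 -0.     -0.0008]
```

play_rows(
  increments="0 0 0 0;0 0 0 0;0 0 0 0",
  hand=1,
)

```text
clock: 3.3
position: [0.5367, 0.0066, 0.1372]
ee_rot: [0.004, 0.704, 0.003, 0.71]
ft_force: [0.5, 0.2, -1.5]
grip_width: 0.196
```

```bash
python3 st.py .5079 .013 .137
```

```text
[0.5367 0.0066 0.1372] [ 0.5  0.2 -1.5] 3.3
psi -0.03 [ 0.009  0.01  -1.   ] 0.19554745727279263
[ 0.      0.0064 -0.0288]
```

play_rows(
  increments="0 0.002 -0.01 0;0 0.002 -0.01 0;0 0.002 -0.007 0;0 0 0 0",
)

```text
clock: 3.7
position: [0.5071, 0.0132, 0.1373]
ee_rot: [0.004, 0.704, 0.004, 0.71]
ft_force: [0.7, 0.4, -0.9]
grip_width: 0.2
```

```bash
python3 st.py .5079 .013 .137;python3 sv.py g4 245 150 95 90
```

```text
[0.5071 0.0132 0.1373] [ 0.7  0.4 -0.9] 3.7
psi -0.02 [ 0.009  0.01  -1.   ] 0.20025440912715844
[ 0.0003 -0.0002  0.0007]
```

View pics/g4.png

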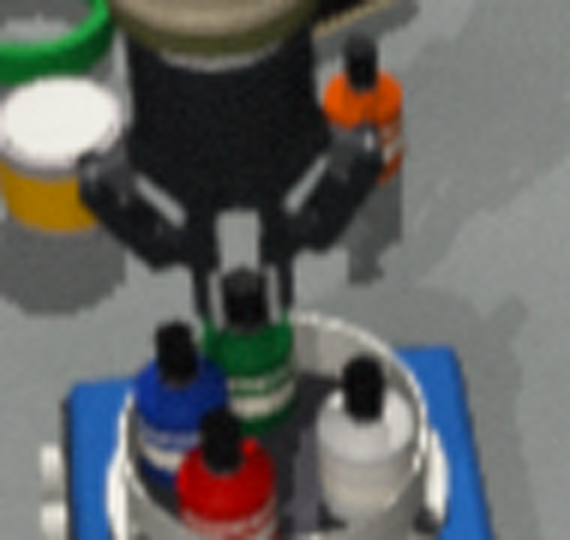

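play_rows(
  increments="0 0 0 0;0 0 0 0;-0.02 0 0 0;-0.012 0 0 0;0 -0.03 0.022 0;0 -0.025 0.02 0;0 0 0 0;0 0 0 0",
  hand=0.3,
)

```text
clock: 4.55
position: [0.5518, -0.0431, 0.1712]
ee_rot: [0.003, 0.703, 0.005, 0.711]
ft_force: [-0.1, 1.0, -0.3]
grip_width: 0.353
```

```bash
python3 st.py .5525 -.0467 .137;python3 sv.py g5 245 150 95 90
```

```text
[ 0.5518 -0.0431  0.1712] [-0.1  1.  -0.3] 4.55
psi 0.14 [ 0.011  0.011 -1.   ] 0.3529896738395483
[ 0.0342 -0.004   0.0003]
```

View pics/g5.png

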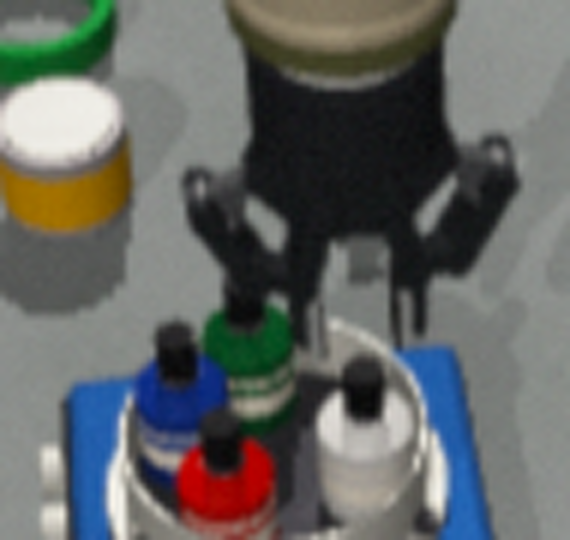

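play_rows(
  increments="0.01 -0.004 0.001 0;0.018 0 0 0;0.004 0 0 0;0 0 0 0",
)

```text
clock: 5.0
position: [0.552, -0.0446, 0.137]
ee_rot: [0.002, 0.703, 0.006, 0.711]
ft_force: [0.2, 0.3, 0.7]
grip_width: 0.349
```

```bash
python3 st.py .5525 -.0467 .137;python3 sv.py g6 245 150 95 90
```

```text
[ 0.552  -0.0446  0.137 ] [0.2 0.3 0.7] 5.0
psi 0.34 [ 0.01   0.012 -1.   ] 0.34856236831509435
[-0.     -0.0021  0.0005]
```

View pics/g6.png

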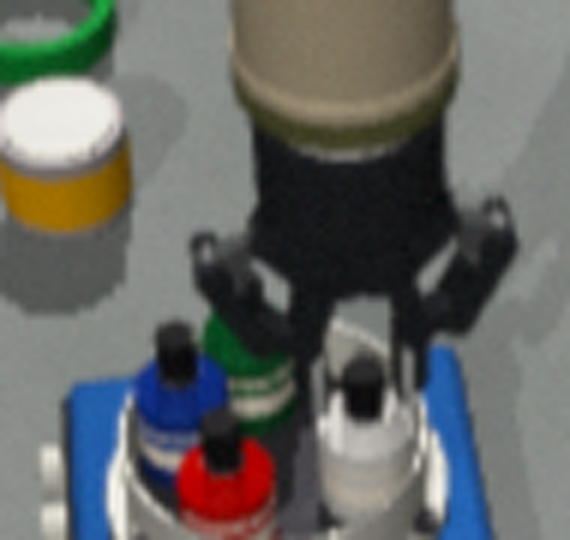

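play_rows(
  increments="0 -0.002 0.0005 0;0 0 0 0;0 0 0 0;0 0 0 0",
  hand=1,
)

```text
clock: 5.45
position: [0.5531, -0.0463, 0.1386]
ee_rot: [0.002, 0.703, 0.007, 0.711]
ft_force: [-0.4, -0.3, -1.7]
grip_width: 0.192
```

```bash
python3 st.py .547 -.002 .137
```

```text
[ 0.5531 -0.0463  0.1386] [-0.4 -0.3 -1.7] 5.45
psi 0.38 [ 0.012  0.013 -1.   ] 0.1923203420250855
[ 0.0021  0.0443 -0.0058]
```

play_rows(
  increments="0 0.012 -0.0015 0;0 0.012 -0.0015 0;0 0.012 -0.0015 0;0.001 0.006 -0.001 0;0 0 0 0",
)

```text
clock: 5.95
position: [0.5467, 0.001, 0.1381]
ee_rot: [0.002, 0.703, 0.008, 0.711]
ft_force: [0.5, -0.4, -1.7]
grip_width: 0.198
```

```bash
python3 st.py .547 -.002 .137;python3 sv.py g7 245 150 95 90
```

```text
[0.5467 0.001  0.1381] [ 0.5 -0.4 -1.7] 5.95
psi 0.49 [ 0.012  0.013 -1.   ] 0.1978914453547151
[ 0.0011 -0.003   0.0003]
```

View pics/g7.png

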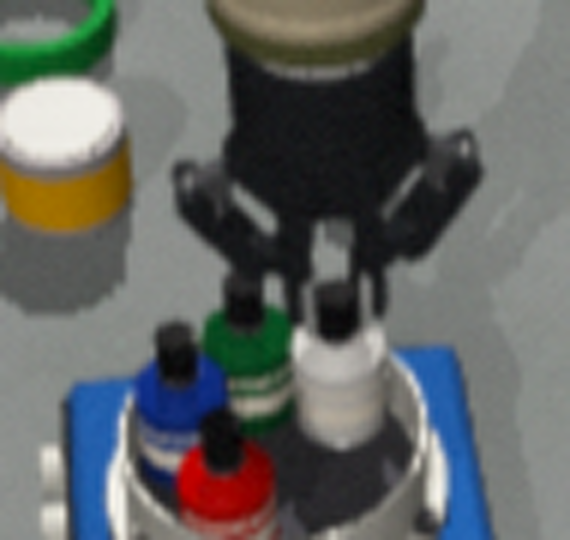

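play_rows(
  increments="0.001 -0.0015 0 0;0 0 0 0",
)

```text
clock: 6.2
position: [0.5474, -0.0014, 0.1378]
ee_rot: [0.002, 0.702, 0.007, 0.712]
ft_force: [-0.2, -0.5, -1.0]
grip_width: 0.2
```

play_rows(
  increments="0 0 0 0;0 0 0 0;-0.02 0 0 0;-0.012 0 0 0;0 -0.022 -0.018 0;0 -0.022 -0.018 0;0 -0.018 -0.015 0;0 0 0 0;0 0 0 0",
  hand=0.3,
)

```text
clock: 7.1
position: [0.495, -0.0682, 0.17]
ee_rot: [0.003, 0.702, 0.006, 0.712]
ft_force: [0.2, 0.4, -0.8]
grip_width: 0.351
```

```bash
python3 st.py .4896 -.0665 .137;python3 sv.py g8 245 150 95 90
```

```text
[ 0.495  -0.0682  0.17  ] [ 0.2  0.4 -0.8] 7.1
psi 0.31 [ 0.015  0.013 -1.   ] 0.35082574558469626
[ 0.0329  0.0013 -0.0059]
```

View pics/g8.png

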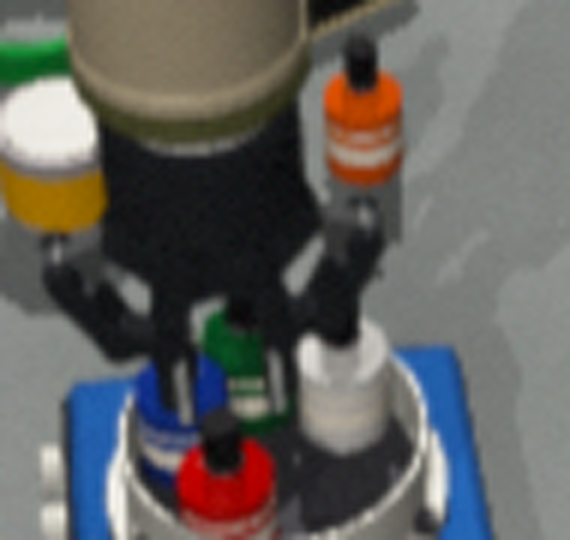

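play_rows(
  increments="0.008 0.001 -0.006 0;0.018 0 0 0;0.005 0 0 0;0 0 0 0",
)

```text
clock: 7.55
position: [0.4897, -0.0647, 0.1369]
ee_rot: [0.001, 0.702, 0.007, 0.712]
ft_force: [0.5, 0.1, 0.1]
grip_width: 0.352
```

```bash
python3 st.py .4896 -.0665 .137;python3 sv.py g9 245 150 95 90
```

```text
[ 0.4897 -0.0647  0.1369] [0.5 0.1 0.1] 7.55
psi 0.48 [ 0.014  0.012 -1.   ] 0.3524751825424275
[-0.0002 -0.0018 -0.0001]
```

View pics/g9.png

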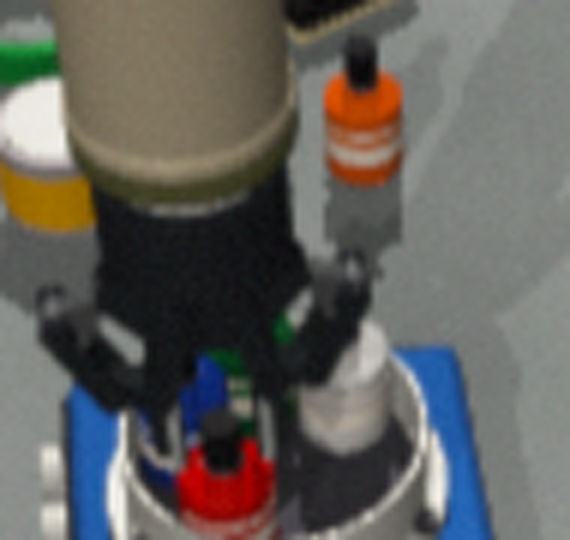

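play_rows(
  increments="0 0 0 0;0 0 0 0;0 0 0 0",
  hand=1,
)

```text
clock: 7.9
position: [0.4903, -0.0644, 0.1381]
ee_rot: [0.001, 0.702, 0.007, 0.713]
ft_force: [-0.8, 0.7, -1.9]
grip_width: 0.198
```

play_rows(
  increments="0 0.005 -0.006 0;0 0.004 -0.005 0;0 0 0 0",
)

```text
clock: 8.2
position: [0.4781, -0.0548, 0.1381]
ee_rot: [0.001, 0.702, 0.007, 0.713]
ft_force: [-0.1, -0.4, -1.2]
grip_width: 0.196
```

```bash
python3 st.py .478 -.055 .137
```

```text
[ 0.4781 -0.0548  0.1381] [-0.1 -0.4 -1.2] 8.2
psi 0.5 [ 0.015  0.012 -1.   ] 0.19609053141474858
[ 0.0011 -0.0002 -0.0001]
```

play_rows(
  increments="0 0 0 0;0 0 0 0;-0.02 0 0 0;-0.02 0 0 0;-0.015 0.03 0.012 0;0 0.045 0.018 0;0 0.045 0.018 0;0 0.045 0.018 0;0 0.045 0.018 0;0 0.04 0.015 0;0 0.01 0.004 0;0 0 0 0;0 0 0 0",
  hand=0.2,
)

```text
clock: 9.5
position: [0.584, 0.2132, 0.2018]
ee_rot: [0.004, 0.7, 0.006, 0.714]
ft_force: [0.3, -0.2, 0.4]
grip_width: 0.398
```

```bash
python3 st.py .588 .236 .073
python3 - <<'E'
from h import *
t=camera("top");s=camera("side")
crop(t,290,185,95,100,6,"tp2");crop(s,265,100,95,90,6,"o1");crop(s,245,185,95,90,6,"sp2")
E
```

```text
[0.584  0.2132 0.2018] [ 0.3 -0.2  0.4] 9.5
psi 0.19 [ 0.02   0.015 -1.   ] 0.3975430193314913
[0.1292 0.0209 0.0015]
```

View pics/tp2.png

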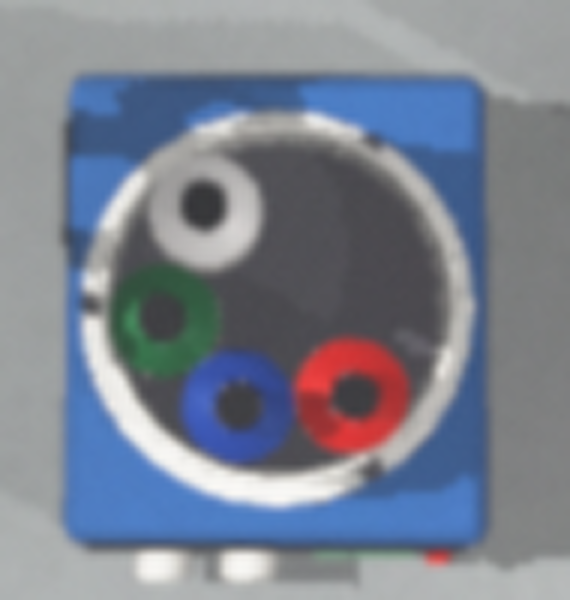

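View pics/o1.png

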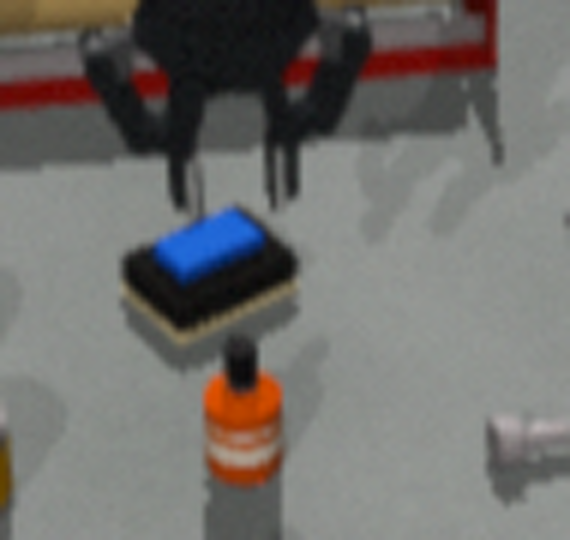

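play_rows(
  increments="0.02 0.02 0.0015 0;0.03 0 0 0;0.03 0 0 0;0.02 0 0 0;0 0 0 0",
)

```text
clock: 10.1
position: [0.5894, 0.2261, 0.1031]
ee_rot: [0.009, 0.698, 0.003, 0.716]
ft_force: [-0.3, -0.6, 0.5]
grip_width: 0.402
```

```bash
cat > a.py <<'E'
from h import *
t=camera("top")
def P(c,u,v,x0,y0,z,k=6): return unproj(c,(u+.5)/k-.5+x0,(v+.5)/k-.5+y0,z)
pot=np.array([.5132,-.0297])
for n,b,cp in [("white",(206,211),(204,204)),("green",(165,319),(162,318)),("blue",(238,405),(239,404)),("red",(353,395),(356,396))]:
    q=(P(t,*b,290,185,.114)[:2]+P(t,*cp,290,185,.149)[:2])/2; d=q-pot
    print(n,q.round(4),"r",np.hypot(*d).round(4),"ang",np.degrees(np.arctan2(d[1],d[0])).round(1))
E
python3 a.py; python3 st.py .588 .236 .073;python3 sv.py o2 265 100 95 90
```

```text
white [ 0.5475 -0.0025] r 0.0438 ang 38.4
green [0.5068 0.0131] r 0.0433 ang 98.5
blue [ 0.4752 -0.0142] r 0.0411 ang 157.8
red [ 0.478  -0.0567] r 0.0443 ang -142.5
[0.5902 0.2262 0.1047] [0.3 0.2 0.2] 10.15
psi -0.54 [ 0.027  0.017 -0.999] 0.40131203727788073
[ 0.0318  0.0093 -0.0031]
```

View pics/o2.png

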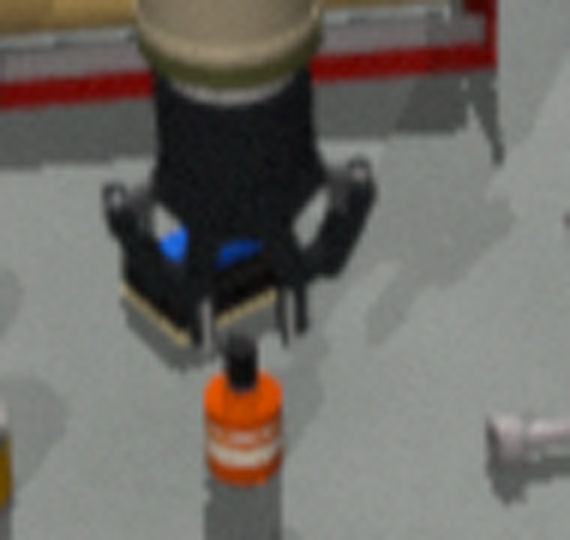

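play_rows(
  increments="0.005 0.01 -0.003 0.009;0.012 0 0 0;0.012 0 -0.001 0;0 0 0 0;0 0 0 0",
)

```text
clock: 10.7
position: [0.5896, 0.2388, 0.0791]
ee_rot: [0.015, 0.695, 0.001, 0.719]
ft_force: [0.6, 0.5, -0.4]
grip_width: 0.4
```

```bash
python3 st.py .588 .236 .073;python3 sv.py o3 265 100 95 90
```

```text
[0.5896 0.2388 0.0791] [ 0.6  0.5 -0.4] 10.7
psi -1.12 [ 0.034  0.021 -0.999] 0.40045600601880943
[ 0.006  -0.003  -0.0017]
```

View pics/o3.png

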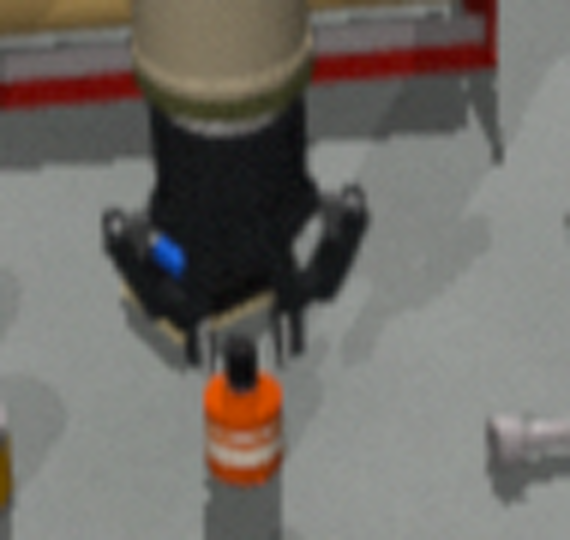

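play_rows(
  increments="0.005 -0.003 -0.0015 0;0 0 0 0",
)

```text
clock: 10.95
position: [0.5881, 0.2356, 0.0738]
ee_rot: [0.015, 0.695, 0.001, 0.719]
ft_force: [-0.4, 0.2, -0.4]
grip_width: 0.395
```

play_rows(
  increments="0 0 0 0;0 0 0 0;0 0 0 0",
  hand=1,
)

```text
clock: 11.25
position: [0.5882, 0.2353, 0.074]
ee_rot: [0.015, 0.695, 0.001, 0.719]
ft_force: [0.2, -0.3, -0.5]
grip_width: 0.195
```

```bash
python3 st.py .588 .236 .25
```

```text
[0.5882 0.2353 0.074 ] [ 0.2 -0.3 -0.5] 11.25
psi -1.15 [ 0.035  0.022 -0.999] 0.19519291908349332
[-0.1758  0.0046  0.0058]
```

play_rows(
  increments="-0.03 0 0 0;-0.045 0 0 0;-0.045 0 0 0;-0.03 0 0 0;0 0 0 0;0 0 0 0",
)

```text
clock: 11.85
position: [0.5816, 0.2315, 0.2277]
ee_rot: [0.014, 0.696, -0.0, 0.718]
ft_force: [-0.1, 0.3, -1.6]
grip_width: 0.194
```

```bash
python3 st.py .588 .236 .25
```

```text
[0.5816 0.2315 0.2277] [-0.1  0.3 -1.6] 11.85
psi -1.15 [ 0.031  0.019 -0.999] 0.19372876148337714
[-0.022   0.0051  0.007 ]
```

play_rows(
  increments="-0.015 -0.025 -0.002 0.01;0 -0.045 -0.005 0.01;0 -0.045 -0.005 0;0 -0.045 -0.005 0;0 -0.045 -0.005 0;0 -0.04 -0.004 0;0 -0.015 -0.001 0;0 0 0 0;0 0 0 0",
)

```text
clock: 12.75
position: [0.5382, -0.0354, 0.2243]
ee_rot: [0.019, 0.702, -0.008, 0.712]
ft_force: [0.0, 0.0, -1.7]
grip_width: 0.2
```

```bash
python3 st.py .554 -.047 .139;python3 sv.py p1 245 130 95 100
```

```text
[ 0.5382 -0.0354  0.2243] [ 0.   0.  -1.7] 12.75
psi -2.16 [ 0.015  0.016 -1.   ] 0.19970344065186707
[ 0.0854 -0.0124  0.015 ]
```

View pics/p1.png

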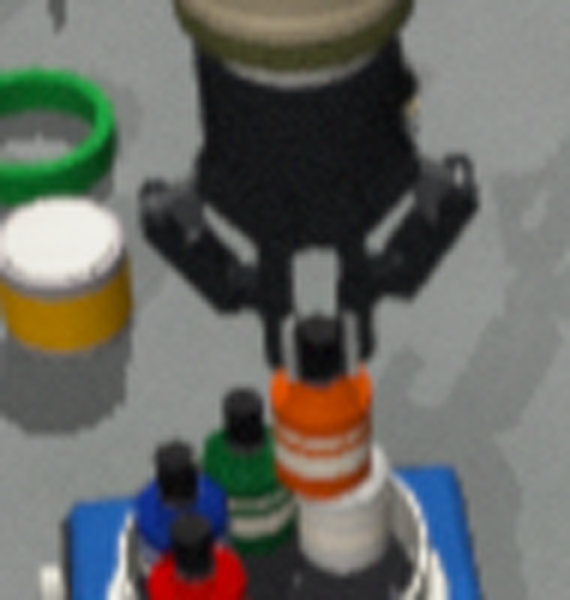

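play_rows(
  increments="0 -0.011 0.016 -0.03;0 0 0 0;0 0 0 0",
)

```text
clock: 13.1
position: [0.5543, -0.0417, 0.2228]
ee_rot: [0.006, 0.703, 0.006, 0.711]
ft_force: [0.8, 0.8, -1.2]
grip_width: 0.199
```

```bash
python3 st.py .554 -.047 .139;python3 sv.py p2 245 130 95 100
```

```text
[ 0.5543 -0.0417  0.2228] [ 0.8  0.8 -1.2] 13.1
psi 0.02 [ 0.012  0.016 -1.   ] 0.1989133173793495
[ 0.0837 -0.0067 -0.0014]
```

View pics/p2.png

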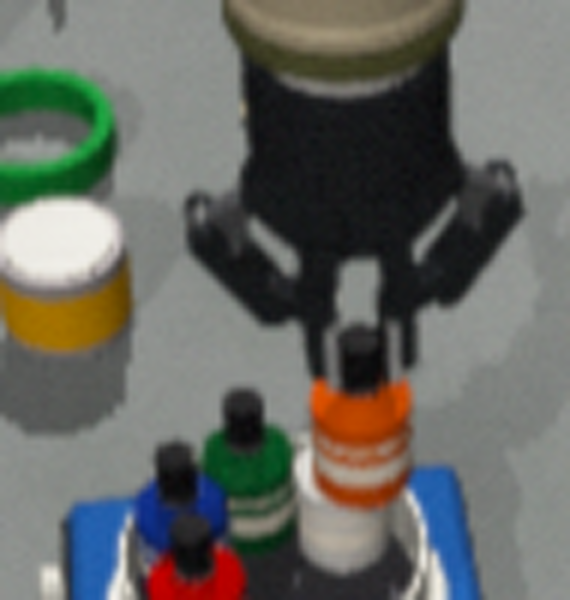

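play_rows(
  increments="0.02 -0.006 -0.0015 0;0.02 0 0 0;0 0 0 0",
)

```text
clock: 13.45
position: [0.5532, -0.0436, 0.1818]
ee_rot: [0.005, 0.702, 0.008, 0.712]
ft_force: [0.5, -0.3, -2.6]
grip_width: 0.195
```

```bash
python3 st.py .554 -.047 .139;python3 sv.py p3 245 150 95 100
python3 - <<'E'
from h import *
s=camera("side");p=get_obs()["position"]
for dz in(.011,-.0,-.024,-.074):
    q=proj(s,[p[0],p[1],p[2]+dz]);print(dz,(q-[245,150]+.5)*6-.5)
E
```

```text
[ 0.5532 -0.0436  0.1818] [ 0.5 -0.3 -2.6] 13.45
psi 0.24 [ 0.013  0.017 -1.   ] 0.1953018891913323
[ 0.0428 -0.0041  0.0002]
0.011 [357.08024515 290.13870051]
-0.0 [357.69057514 308.27934079]
-0.024 [358.98980302 346.89586911]
-0.074 [361.56195846 423.34720997]
```

View pics/p3.png

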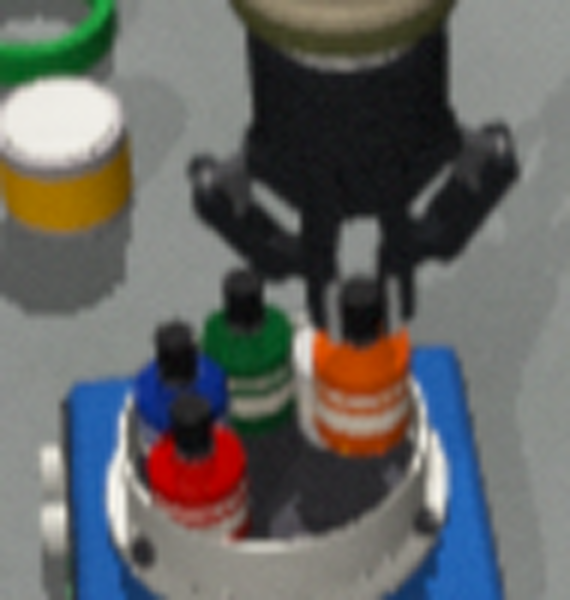

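play_rows(
  increments="0.008 -0.0035 0.001 0;0.012 0 0 0;0.01 0 0 0;0 0 0 0",
)

```text
clock: 13.95
position: [0.5564, -0.0463, 0.1541]
ee_rot: [0.005, 0.701, 0.008, 0.713]
ft_force: [-1.6, 0.8, -1.1]
grip_width: 0.199
```

```bash
python3 st.py .5545 -.047 .139;python3 sv.py p4 245 150 95 100
```

```text
[ 0.5564 -0.0463  0.1541] [-1.6  0.8 -1.1] 13.95
psi 0.27 [ 0.018  0.019 -1.   ] 0.19853356310761633
[ 0.0151 -0.001  -0.0021]
```

View pics/p4.png

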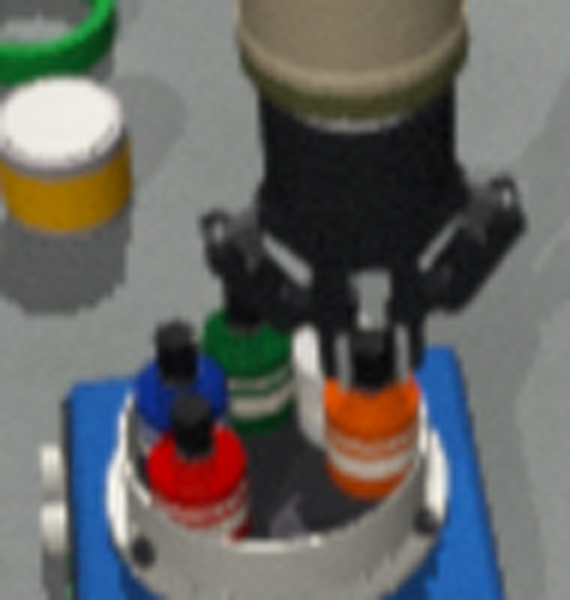

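play_rows(
  increments="0.005 0 -0.003 0;0.007 0 -0.001 0;0.004 0 0 0;0 0 0 0",
)

```text
clock: 14.4
position: [0.5536, -0.0464, 0.1379]
ee_rot: [0.005, 0.7, 0.008, 0.714]
ft_force: [-0.5, 0.0, -1.6]
grip_width: 0.199
```

```bash
python3 st.py .5545 -.047 .139;python3 sv.py p5 245 150 95 100
```

```text
[ 0.5536 -0.0464  0.1379] [-0.5  0.  -1.6] 14.4
psi 0.25 [ 0.021  0.018 -1.   ] 0.1993162835469611
[-0.001  -0.0006  0.0009]
```

View pics/p5.png

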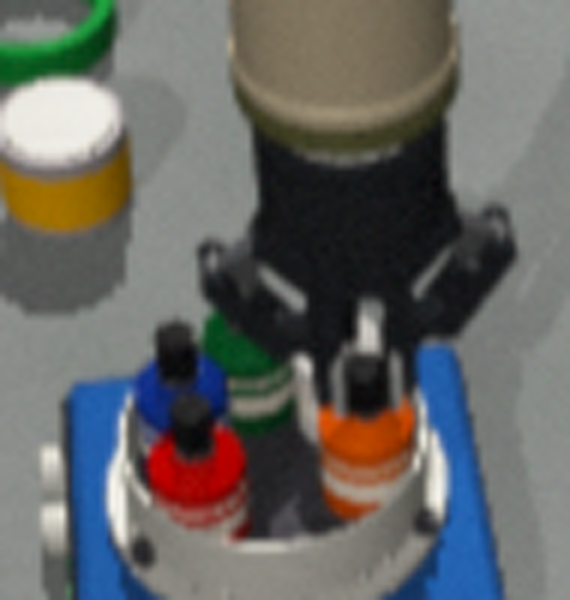

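play_rows(
  increments="0.0015 0 0 0;0 0 0 0",
)

```text
clock: 14.65
position: [0.555, -0.0466, 0.1381]
ee_rot: [0.005, 0.699, 0.008, 0.715]
ft_force: [0.4, -0.2, -0.9]
grip_width: 0.194
```

play_rows(
  increments="0 0 0 0;0 0 0 0;-0.02 0 0 0;-0.025 0 0 0;0 0 0 0",
  hand=0.3,
)

```text
clock: 15.15
position: [0.5541, -0.0476, 0.1846]
ee_rot: [0.005, 0.698, 0.008, 0.716]
ft_force: [-0.2, -0.3, -0.4]
grip_width: 0.349
```

```bash
python3 st.py .583 -.387 .2;python3 sv.py p6 245 180 95 90
python3 - <<'E'
from h import *
t=camera("top");print(unproj(t,433,200,.18),unproj(t,420,267,.03)); s=camera("side");print(unproj(s,330,266,.18))
E
```

```text
[ 0.5541 -0.0476  0.1846] [-0.2 -0.3 -0.4] 15.15
psi 0.23 [ 0.024  0.018 -1.   ] 0.349116225942892
[-0.0208 -0.3392  0.0279]
[ 0.5819422  -0.23394592  0.18      ] [ 0.43641458 -0.23440978  0.03      ]
[ 0.58562633 -0.24373516  0.18      ]
```

View pics/p6.png

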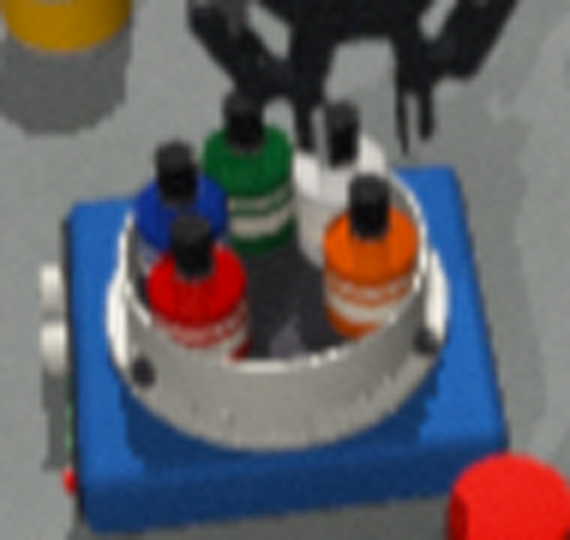

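play_rows(
  increments="-0.01 -0.025 -0.02 0;0 -0.04 -0.022 0;0 -0.042 -0.02 0;0 -0.042 -0.016 0;0 -0.042 -0.016 0;0 -0.042 -0.016 0;0 -0.042 -0.014 0;0 -0.02 -0.008 0;0 0 0 0;0 0 0 0",
  hand=0.2,
)

```text
clock: 16.3
position: [0.4138, -0.3501, 0.1752]
ee_rot: [0.003, 0.704, 0.01, 0.71]
ft_force: [-0.4, 0.6, -0.5]
grip_width: 0.399
```

```bash
python3 st.py .4135 -.375 .074
python3 - <<'E'
from h import *
t=camera("top");s=camera("side")
crop(t,290,185,95,100,6,"tp3");crop(s,225,290,95,90,6,"a1")
E
```

```text
[ 0.4138 -0.3501  0.1752] [-0.4  0.6 -0.5] 16.3
psi 0.55 [ 0.009  0.019 -1.   ] 0.39912834511641965
[ 0.1007 -0.0268 -0.0014]
```

View pics/tp3.png

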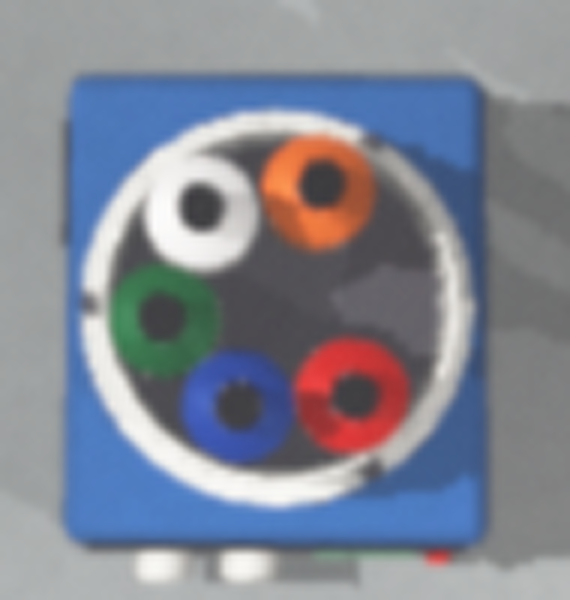

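View pics/a1.png

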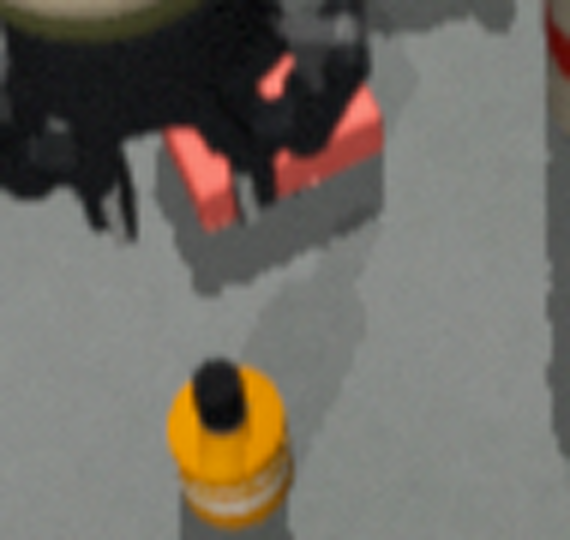

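play_rows(
  increments="0.01 -0.027 -0.0015 0;0.035 0 0 0;0.025 0 0 0;0 0 0 0;0 0 0 0",
)

```text
clock: 16.9
position: [0.4197, -0.3691, 0.1035]
ee_rot: [-0.001, 0.703, 0.016, 0.711]
ft_force: [-1.0, -0.0, -0.1]
grip_width: 0.397
```

```bash
python3 st.py .4135 -.375 .074;python3 sv.py a2 225 290 95 90;  cat > a.py <<'E'
from h import *
t=camera("top")
def P(c,u,v,x0,y0,z,k=6): return unproj(c,(u+.5)/k-.5+x0,(v+.5)/k-.5+y0,z)
pot=np.array([.5132,-.0297])
for n,b,cp in [("white",(202,212),(201,206)),("orange",(318,192),(322,185)),("green",(165,319),(162,318)),("blue",(238,405),(239,404)),("red",(353,395),(356,396))]:
    q=(P(t,*b,290,185,.114)[:2]+P(t,*cp,290,185,.149)[:2])/2; d=q-pot
    print(n,q.round(4),"r",np.hypot(*d).round(4),"ang",np.degrees(np.arctan2(d[1],d[0])).round(1))
E
python3 a.py
```

```text
[ 0.4197 -0.3691  0.1035] [-1.  -0.  -0.1] 16.9
psi 1.34 [ 0.012  0.022 -1.   ] 0.39739364567669744
[ 0.0293 -0.0064 -0.0067]
white [ 0.547  -0.0012] r 0.0442 ang 40.1
orange [ 0.5541 -0.0452] r 0.0438 ang -20.7
green [0.5068 0.0131] r 0.0433 ang 98.5
blue [ 0.4752 -0.0142] r 0.0411 ang 157.8
red [ 0.478  -0.0567] r 0.0443 ang -142.5
```

View pics/a2.png

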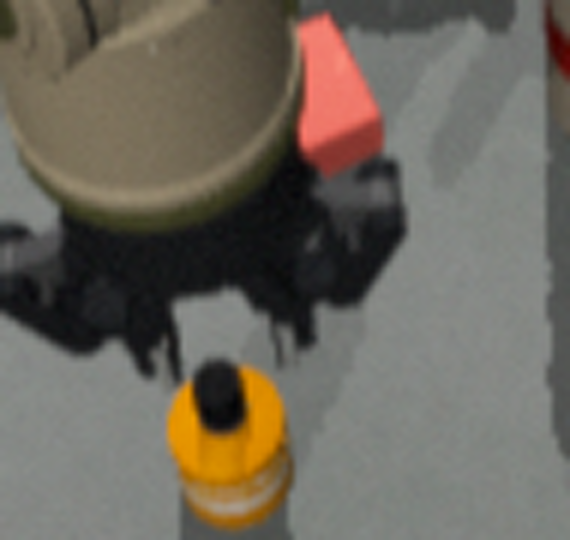

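play_rows(
  increments="0.005 -0.0065 -0.007 0.023;0.01 0 0 0;0.01 0 0 0;0 0 0 0",
)

```text
clock: 17.4
position: [0.4143, -0.3766, 0.0796]
ee_rot: [0.007, 0.701, 0.007, 0.713]
ft_force: [-0.7, -0.4, -0.0]
grip_width: 0.4
```

```bash
python3 st.py .4135 -.375 .074;python3 sv.py a3 225 290 95 90
```

```text
[ 0.4143 -0.3766  0.0796] [-0.7 -0.4 -0. ] 17.4
psi -0.06 [ 0.018  0.02  -1.   ] 0.40037565594080987
[ 0.0056  0.0015 -0.0009]
```

View pics/a3.png

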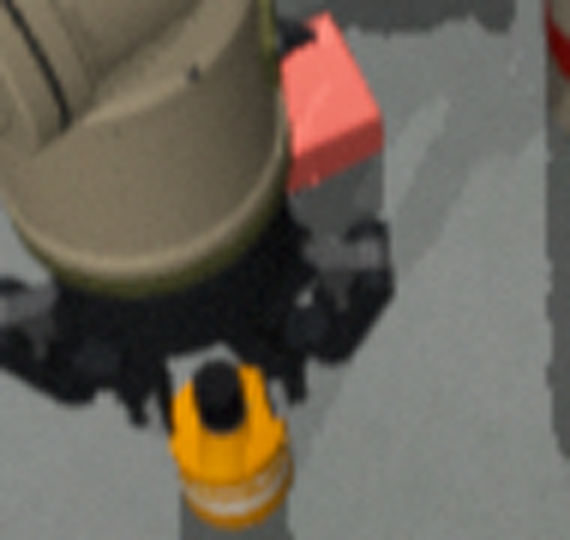

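play_rows(
  increments="0.006 0.0015 -0.001 0;0 0 0 0",
)

```text
clock: 17.65
position: [0.4136, -0.3751, 0.0738]
ee_rot: [0.007, 0.701, 0.007, 0.713]
ft_force: [0.3, 0.4, 0.4]
grip_width: 0.395
```

play_rows(
  increments="0 0 0 0;0 0 0 0;0 0 0 0",
  hand=1,
)

```text
clock: 17.95
position: [0.4138, -0.3751, 0.074]
ee_rot: [0.007, 0.701, 0.007, 0.713]
ft_force: [-0.1, 1.8, -1.8]
grip_width: 0.201
```

```bash
python3 st.py .4135 -.375 .074;python3 sv.py a4 225 290 95 90
```

```text
[ 0.4138 -0.3751  0.074 ] [-0.1  1.8 -1.8] 17.95
psi -0.05 [ 0.018  0.019 -1.   ] 0.20064969356800505
[-0.      0.0001 -0.0003]
```

View pics/a4.png

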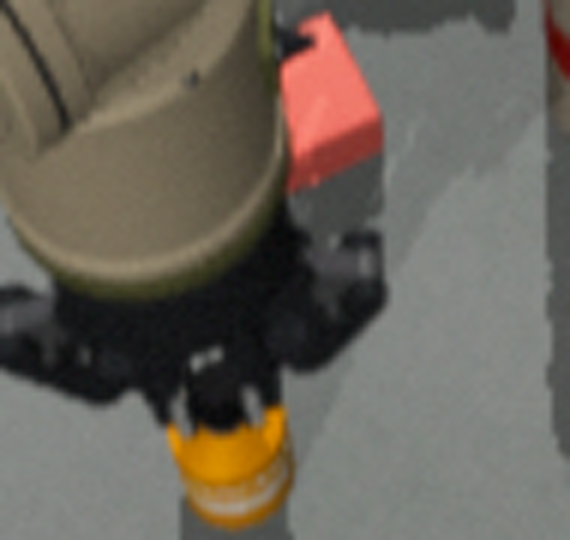

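play_rows(
  increments="-0.03 0 0 0;-0.045 0 0 0;-0.045 0 0 0;-0.04 0 0 0;-0.01 0.03 0.01 0;0 0.045 0.016 0;0 0.045 0.016 0;0 0.045 0.016 0;0 0.045 0.016 0;0 0.04 0.014 0;0 0.015 0.005 0;0 0 0 0;0 0 0 0",
)

```text
clock: 19.3
position: [0.5055, -0.1052, 0.2585]
ee_rot: [0.009, 0.7, 0.005, 0.714]
ft_force: [0.2, -0.4, -1.3]
grip_width: 0.198
```

```bash
python3 st.py .5196 -.0732 .14;python3 sv.py q1 245 150 95 100
```

```text
[ 0.5055 -0.1052  0.2585] [ 0.2 -0.4 -1.3] 19.3
psi -0.35 [ 0.02  0.02 -1.  ] 0.19750170294085034
[0.1194 0.0297 0.0116]
```

View pics/q1.png

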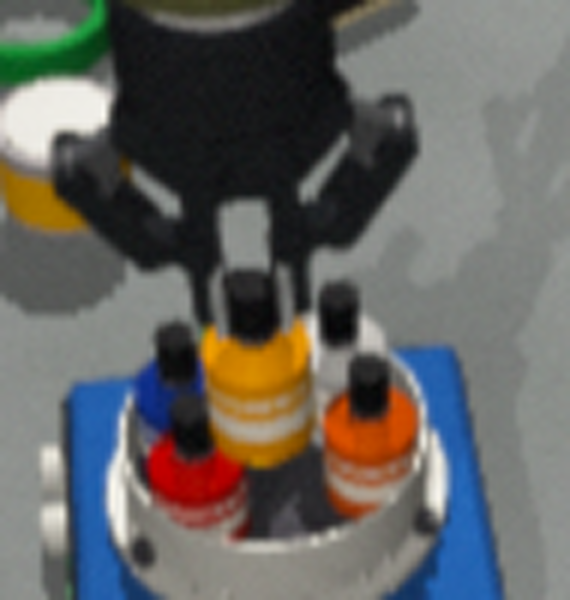

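play_rows(
  increments="0.01 0.028 0.014 -0.006;0.03 0 0 0;0 0 0 0;0 0 0 0",
)

```text
clock: 19.75
position: [0.5201, -0.0832, 0.2202]
ee_rot: [0.011, 0.699, 0.003, 0.715]
ft_force: [0.3, 0.1, -0.4]
grip_width: 0.197
```

```bash
python3 st.py .5196 -.0732 .14
```

```text
[ 0.5201 -0.0832  0.2202] [ 0.3  0.1 -0.4] 19.75
psi -0.63 [ 0.022  0.019 -1.   ] 0.19692308310069692
[ 0.0803  0.0085 -0.0024]
```

play_rows(
  increments="0.01 0.0095 -0.002 -0.011;0.02 0 0 0;0 0 0 0;0 0 0 0",
)

```text
clock: 20.15
position: [0.5194, -0.0744, 0.1927]
ee_rot: [0.008, 0.698, 0.006, 0.717]
ft_force: [0.1, -0.7, -1.2]
grip_width: 0.199
```

```bash
python3 st.py .5196 -.0732 .14;python3 sv.py q2 245 150 95 100
```

```text
[ 0.5194 -0.0744  0.1927] [ 0.1 -0.7 -1.2] 20.15
psi -0.16 [ 0.027  0.02  -0.999] 0.19943895250137872
[ 0.0527  0.0002 -0.0012]
```

View pics/q2.png

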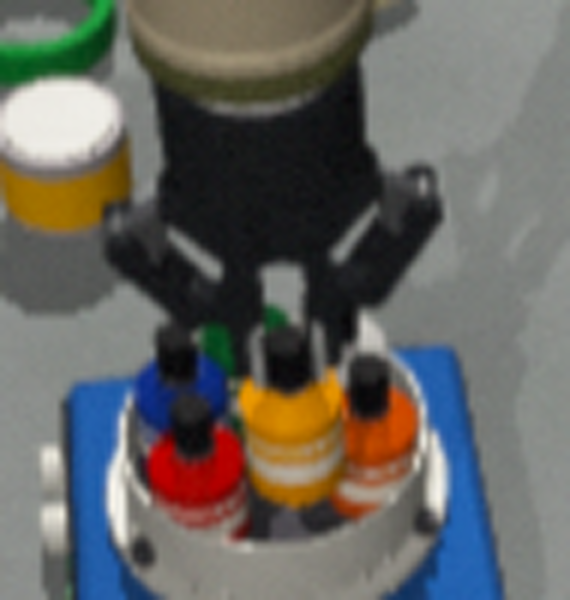

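play_rows(
  increments="0.01 0.0005 -0.001 0;0.015 0 0 0;0.008 0 0 0;0 0 0 0",
)

```text
clock: 20.6
position: [0.5202, -0.0732, 0.1599]
ee_rot: [0.008, 0.696, 0.006, 0.718]
ft_force: [0.2, -0.1, -0.9]
grip_width: 0.199
```

```bash
python3 st.py .519 -.0735 .14;python3 sv.py q3 245 170 95 90
```

```text
[ 0.5202 -0.0732  0.1599] [ 0.2 -0.1 -0.9] 20.6
psi -0.16 [ 0.03   0.02  -0.999] 0.1992911426411734
[ 0.0198 -0.0007 -0.0018]
```

View pics/q3.png

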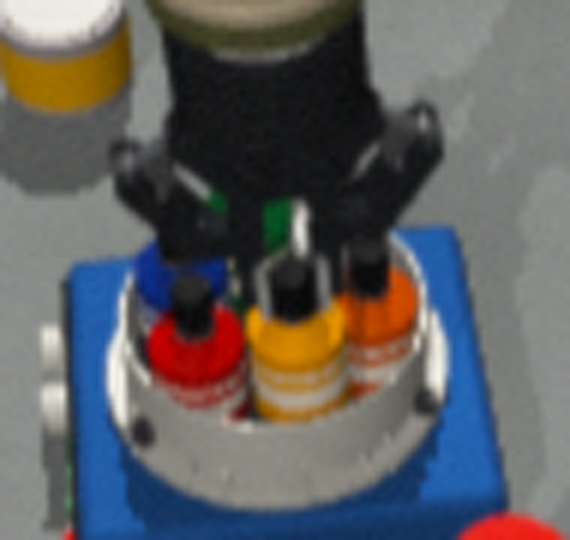

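play_rows(
  increments="0.006 0 -0.0018 0;0.009 0 0 0;0.006 0 0 0;0 0 0 0",
)

```text
clock: 21.05
position: [0.5197, -0.0728, 0.1386]
ee_rot: [0.008, 0.695, 0.006, 0.718]
ft_force: [-0.8, 0.1, -0.7]
grip_width: 0.199
```

```bash
python3 st.py .519 -.0735 .138;python3 sv.py q4 245 170 95 90
```

```text
[ 0.5197 -0.0728  0.1386] [-0.8  0.1 -0.7] 21.05
psi -0.16 [ 0.032  0.02  -0.999] 0.19876119079685747
[ 0.0006 -0.0007 -0.0007]
```

View pics/q4.png

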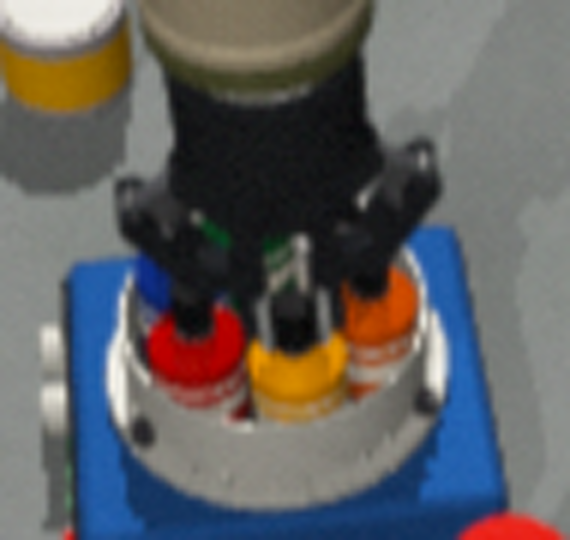

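play_rows(
  increments="0.001 0 0 0;0 0 0 0;0 0 0 0",
  hand=0.35,
)

```text
clock: 21.4
position: [0.5206, -0.073, 0.1388]
ee_rot: [0.008, 0.695, 0.006, 0.719]
ft_force: [0.3, -0.0, -0.0]
grip_width: 0.328
```

play_rows(
  increments="-0.02 0 0 0;-0.02 0 0 0;-0.01 -0.02 -0.01 0;0 -0.042 -0.014 0;0 -0.042 -0.014 0;0 -0.042 -0.01 0;0 -0.042 0 0;0 -0.042 0 0;0 -0.04 0.02 0;0 -0.03 0.035 0;0 0 0.035 0;0 0 0 0;0 0 0 0",
)

```text
clock: 22.7
position: [0.5562, -0.3923, 0.1889]
ee_rot: [0.007, 0.693, 0.005, 0.721]
ft_force: [-0.8, 0.5, -0.2]
grip_width: 0.324
```

```bash
python3 st.py .5838 -.3866 .074
python3 - <<'E'
from h import *
t=camera("top");s=camera("side")
crop(t,290,185,95,100,6,"tp4");crop(s,295,290,95,90,6,"u1")
E
```

```text
[ 0.5562 -0.3923  0.1889] [-0.8  0.5 -0.2] 22.7
psi -0.19 [ 0.04   0.017 -0.999] 0.32389891045550734
[0.116  0.0038 0.023 ]
```

View pics/tp4.png

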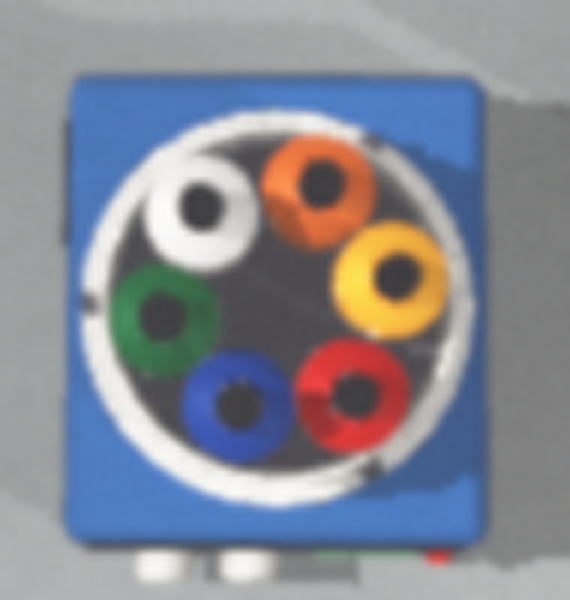

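View pics/u1.png

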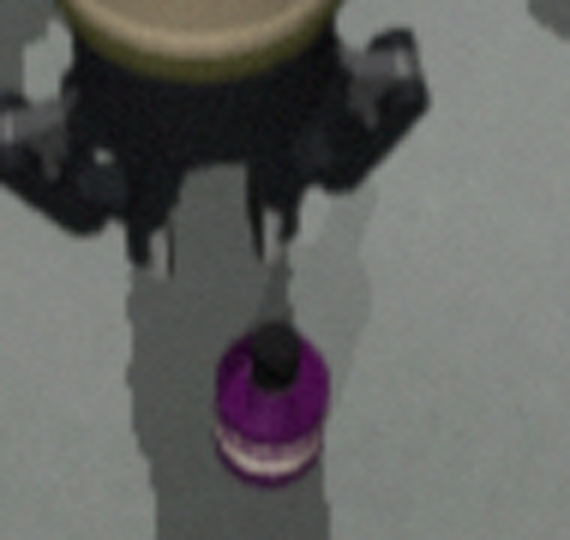

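play_rows(
  increments="0.01 0.004 0.023 -0.003;0.035 0 0 0;0.035 0 0 0;0 0 0 0;0 0 0 0",
  hand=0.2,
)

```text
clock: 23.3
position: [0.5819, -0.3852, 0.1133]
ee_rot: [0.006, 0.69, 0.006, 0.723]
ft_force: [0.9, -0.3, 0.7]
grip_width: 0.4
```

```bash
python3 st.py .5838 -.3866 .074;python3 sv.py u2 295 290 95 90;  cat > a.py <<'E'
from h import *
from scipy.optimize import minimize
t=camera("top")
def P(c,u,v,x0,y0,z,k=6): return unproj(c,(u+.5)/k-.5+x0,(v+.5)/k-.5+y0,z)
pot=np.array([.5132,-.0297]);Q=[]
for n,b,cp in [("white",(202,212),(201,206)),("orange",(318,192),(322,185)),("amber",(390,280),(397,277)),("green",(165,319),(162,318)),("blue",(238,405),(239,404)),("red",(353,395),(356,396))]:
    q=(P(t,*b,290,185,.114)[:2]+P(t,*cp,290,185,.149)[:2])/2; d=q-pot;Q.append(q)
    print(n,q.round(4),"r",np.hypot(*d).round(4),"ang",np.degrees(np.arctan2(d[1],d[0])).round(1))
Q=np.array(Q)
r=minimize(lambda c:-np.min(np.hypot(*(Q-c).T)),pot,method="Nelder-Mead",options=dict(xatol=1e-6,fatol=1e-7));print(r.x,r.fun,np.hypot(*(Q-r.x).T).round(4))
E
python3 a.py
```

```text
[ 0.5819 -0.3852  0.1133] [ 0.9 -0.3  0.7] 23.3
psi 0.0 [ 0.046  0.018 -0.999] 0.4000958309597616
[ 0.0394 -0.0021  0.0001]
white [ 0.547  -0.0012] r 0.0442 ang 40.1
orange [ 0.5541 -0.0452] r 0.0438 ang -20.7
amber [ 0.5206 -0.0717] r 0.0427 ang -80.0
green [0.5068 0.0131] r 0.0433 ang 98.5
blue [ 0.4752 -0.0142] r 0.0411 ang 157.8
red [ 0.478  -0.0567] r 0.0443 ang -142.5
[ 0.51490211 -0.02899792] -0.04242448618810798 [0.0424 0.0424 0.0431 0.0429 0.0424 0.0461]
```

View pics/u2.png

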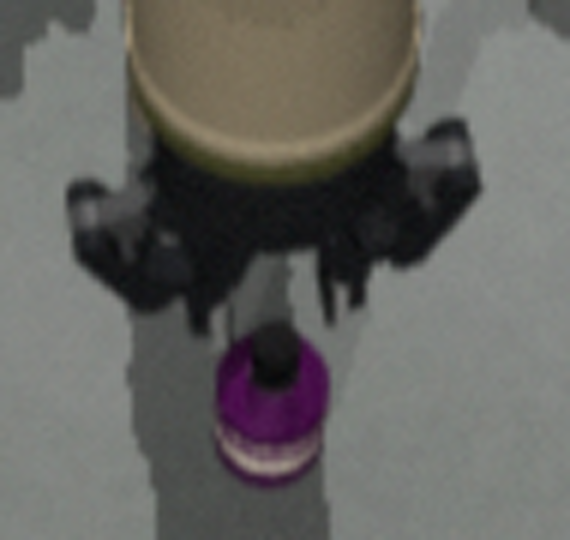

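play_rows(
  increments="0.012 -0.002 0 0;0.02 0 0 0;0.004 0 0 0;0 0 0 0;0 0 0 0",
)

```text
clock: 23.9
position: [0.5855, -0.389, 0.0818]
ee_rot: [0.005, 0.688, 0.005, 0.726]
ft_force: [0.7, -0.3, 0.5]
grip_width: 0.399
```

```bash
python3 st.py .5838 -.3866 .074;python3 sv.py u3 295 290 95 90
```

```text
[ 0.5855 -0.389   0.0818] [ 0.7 -0.3  0.5] 23.9
psi -0.02 [ 0.054  0.014 -0.998] 0.39865291133104686
[ 0.0078  0.0023 -0.0022]
```

View pics/u3.png

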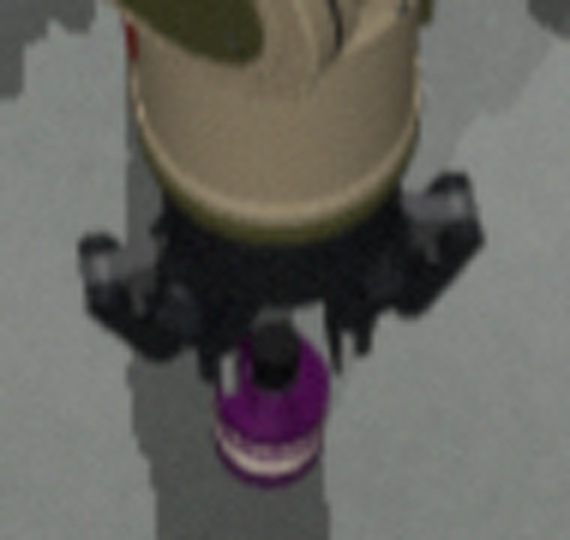

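play_rows(
  increments="0.007 0.0023 -0.002 0;0 0 0 0",
)

```text
clock: 24.15
position: [0.5843, -0.3869, 0.0756]
ee_rot: [0.005, 0.687, 0.005, 0.727]
ft_force: [-0.1, 0.1, -0.3]
grip_width: 0.403
```

play_rows(
  increments="0 0 0 0;0 0 0 0;0 0 0 0",
  hand=1,
)

```text
clock: 24.45
position: [0.5843, -0.3869, 0.076]
ee_rot: [0.005, 0.687, 0.005, 0.727]
ft_force: [-0.5, -1.1, -1.0]
grip_width: 0.196
```

```bash
python3 st.py .5838 -.3866 .074;python3 sv.py u4 295 290 95 90
```

```text
[ 0.5843 -0.3869  0.076 ] [-0.5 -1.1 -1. ] 24.45
psi -0.01 [ 0.056  0.013 -0.998] 0.19619514665441734
[ 0.002   0.0003 -0.0006]
```

View pics/u4.png

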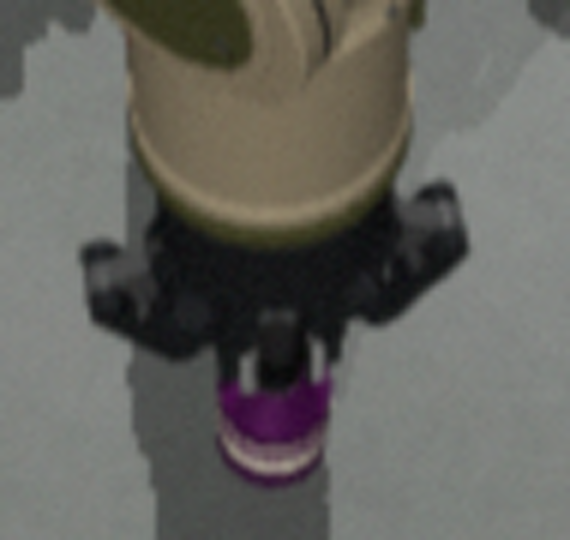

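play_rows(
  increments="-0.03 0 0 0;-0.045 0 0 0;-0.045 0 0 0;-0.045 0 -0.01 0;-0.01 0 -0.03 0;0 0.01 -0.035 0;0 0.035 -0.015 0;0 0.045 0 0;0 0.045 0 0;0 0.045 0 0;0 0.045 0.005 0;0 0.045 0.01 0;0 0.03 0.01 0;0 0.01 0 0;0 0 0 0;0 0 0 0",
)

```text
clock: 26.1
position: [0.5031, -0.0713, 0.2569]
ee_rot: [0.007, 0.687, 0.004, 0.727]
ft_force: [0.1, -0.4, -1.1]
grip_width: 0.2
```

```bash
python3 st.py .5142 -.0295 .142;python3 sv.py v1 245 130 95 100
```

```text
[ 0.5031 -0.0713  0.2569] [ 0.1 -0.4 -1.1] 26.1
psi -0.29 [ 0.057  0.015 -0.998] 0.19977071576157532
[0.1159 0.0401 0.0043]
```

View pics/v1.png

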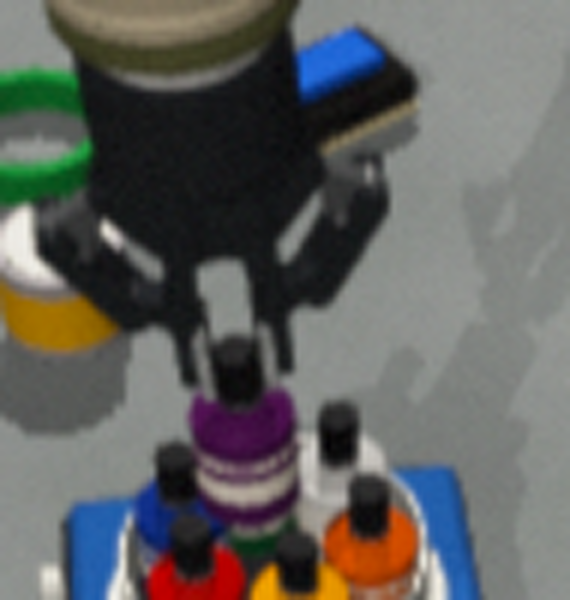

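play_rows(
  increments="0.005 0.03 0.008 -0.003;0.005 0.014 0.003 0;0 0 0 0;0 0 0 0",
)

```text
clock: 26.55
position: [0.5146, -0.0338, 0.248]
ee_rot: [0.009, 0.687, 0.0, 0.727]
ft_force: [-0.9, -0.8, -0.0]
grip_width: 0.196
```

```bash
python3 st.py .5142 -.0295 .142;python3 sv.py v2 245 130 95 100;python3 - <<'E'
from h import *
s=camera("side");p=get_obs()["position"]
for dz in(.009,-.018,-.026,-.076):
    q=proj(s,[p[0],p[1],p[2]+dz]);print(dz,(q-[245,130]+.5)*6-.5)
E
```

```text
[ 0.5146 -0.0338  0.248 ] [-0.9 -0.8 -0. ] 26.55
psi -0.76 [ 0.057  0.013 -0.998] 0.1956824968667159
[ 0.1058  0.0029 -0.0065]
0.009 [250.54096118 295.22287697]
-0.018 [254.18471947 343.42456404]
-0.026 [255.23694922 357.34405195]
-0.076 [261.54645727 440.80977839]
```

View pics/v2.png

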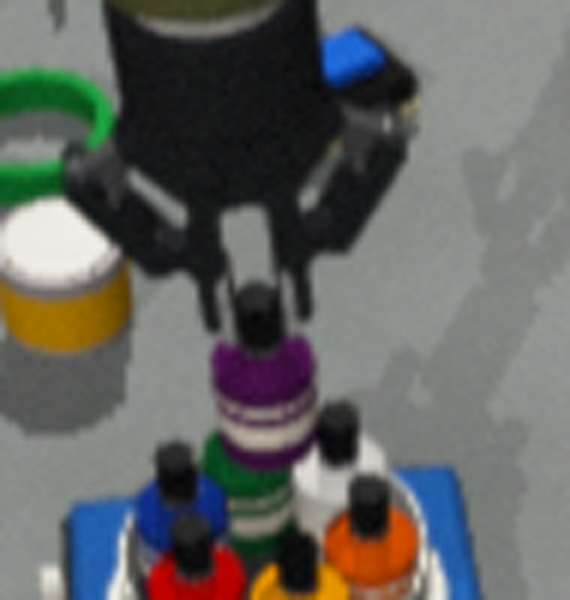

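play_rows(
  increments="0.01 0.004 -0.001 -0.013;0.02 0 -0.0015 0;0.015 0 -0.001 0;0 0 0 0;0 0 0 0",
)

```text
clock: 27.15
position: [0.5132, -0.0317, 0.2008]
ee_rot: [0.005, 0.686, 0.004, 0.727]
ft_force: [0.1, -0.3, -2.1]
grip_width: 0.199
```

```bash
python3 st.py .5142 -.0295 .142
```

```text
[ 0.5132 -0.0317  0.2008] [ 0.1 -0.3 -2.1] 27.15
psi -0.11 [ 0.059  0.013 -0.998] 0.1986007412530096
[ 0.0588  0.0014 -0.0024]
```

play_rows(
  increments="0 0.002 0.001 0;0 0 0 0",
)

```text
clock: 27.35
position: [0.5146, -0.0298, 0.2019]
ee_rot: [0.005, 0.686, 0.004, 0.728]
ft_force: [0.1, -1.4, -0.5]
grip_width: 0.197
```

```bash
python3 st.py .5142 -.0295 .142;python3 sv.py v3 245 150 95 100;python3 - <<'E'
from h import *
s=camera("side");p=get_obs()["position"]
for dz in(.009,-.026,-.076):
    q=proj(s,[p[0],p[1],p[2]+dz]);print(dz,(q-[245,150]+.5)*6-.5)
E
```

```text
[ 0.5146 -0.0298  0.2019] [ 0.1 -1.4 -0.5] 27.35
psi -0.12 [ 0.06   0.013 -0.998] 0.1968174786578009
[ 0.0598 -0.0006 -0.004 ]
0.009 [255.63202411 250.1211364 ]
-0.026 [260.03960812 308.24217225]
-0.076 [265.97423193 386.49966731]
```

View pics/v3.png

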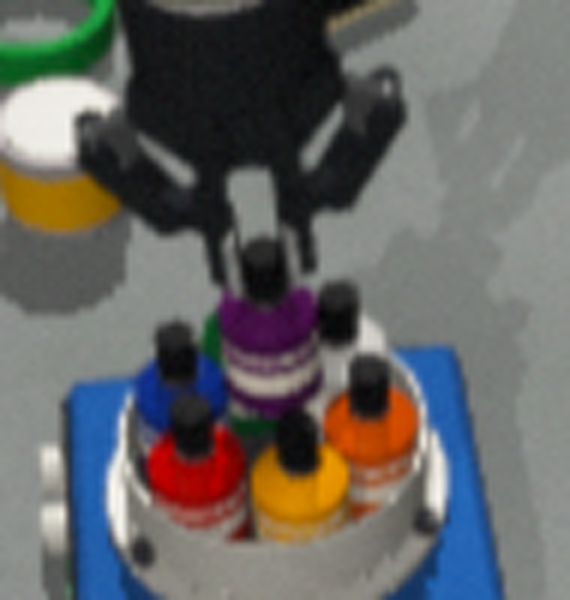

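play_rows(
  increments="0.008 0 -0.0008 0;0.008 0 -0.0005 0;0.006 0 -0.0005 0;0 0 0 0",
)

```text
clock: 27.85
position: [0.5141, -0.0296, 0.1781]
ee_rot: [0.005, 0.685, 0.004, 0.728]
ft_force: [0.8, 0.3, -1.4]
grip_width: 0.195
```

```bash
python3 st.py .5142 -.0295 .142;python3 sv.py v4 245 150 95 100
```

```text
[ 0.5141 -0.0296  0.1781] [ 0.8  0.3 -1.4] 27.85
psi -0.12 [ 0.06   0.014 -0.998] 0.194562375273023
[ 0.036  -0.0003 -0.0021]
```

View pics/v4.png

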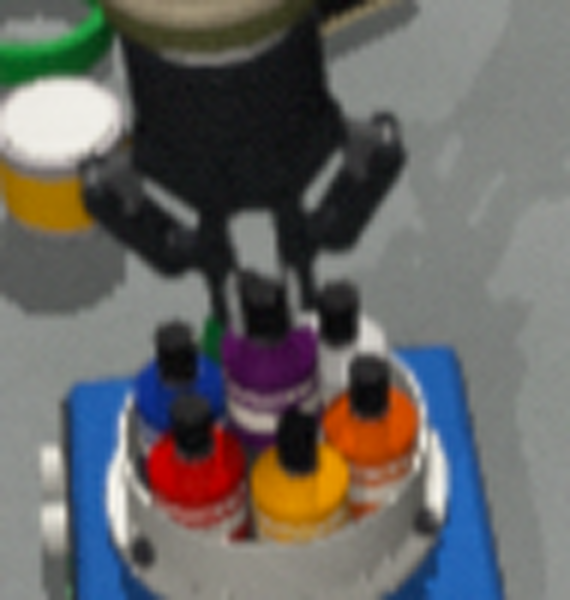

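play_rows(
  increments="0.008 0 -0.0005 0;0.008 0 -0.0005 0;0.006 0 -0.0004 0;0 0 0 0",
)

```text
clock: 28.3
position: [0.5142, -0.0293, 0.1545]
ee_rot: [0.005, 0.685, 0.004, 0.728]
ft_force: [-0.1, 0.1, -2.1]
grip_width: 0.196
```

```bash
python3 st.py .5142 -.0295 .142;python3 sv.py v5 245 150 95 100
```

```text
[ 0.5142 -0.0293  0.1545] [-0.1  0.1 -2.1] 28.3
psi -0.12 [ 0.061  0.014 -0.998] 0.19604019858121546
[ 0.0125 -0.0003 -0.0008]
```

View pics/v5.png

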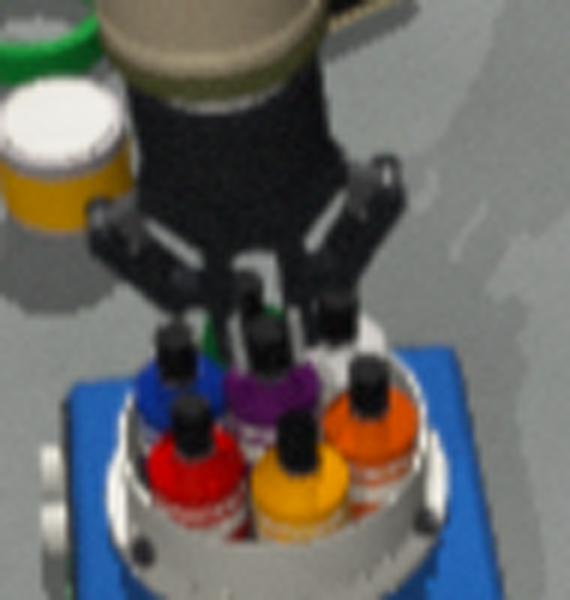

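play_rows(
  increments="0.006 0 -0.0004 0;0.006 0 -0.0004 0;0.002 0 0 0;0 0 0 0",
)

```text
clock: 28.75
position: [0.5148, -0.0291, 0.14]
ee_rot: [0.005, 0.685, 0.004, 0.729]
ft_force: [0.3, 0.5, -0.8]
grip_width: 0.2
```

```bash
python3 st.py .5142 -.0295 .14;python3 sv.py v6 245 150 95 100
```

```text
[ 0.5148 -0.0291  0.14  ] [ 0.3  0.5 -0.8] 28.75
psi -0.12 [ 0.062  0.014 -0.998] 0.19962255777390783
[-0.     -0.0004 -0.0006]
```

View pics/v6.png

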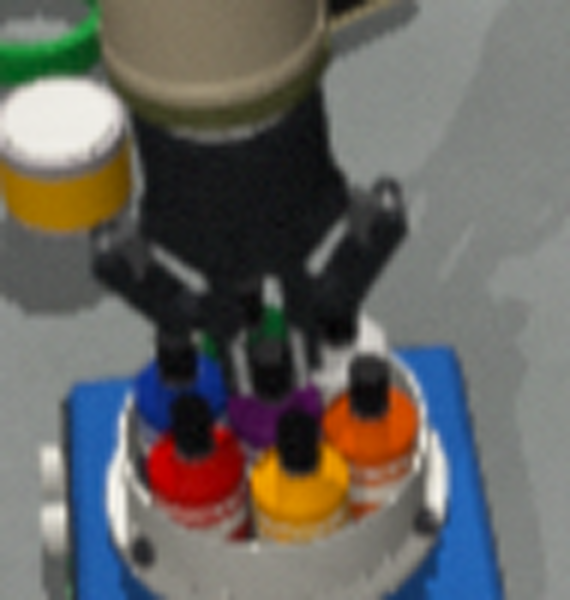

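play_rows(
  increments="0.001 0 0 0;0 0 0 0;0 0 0 0;-0.01 0 0.0006 0;-0.015 0 0.001 0;-0.02 0 0.001 0;-0.04 0 0 0;-0.03 0.03 -0.02 0;0 0.045 -0.01 0;0 0.045 0 0;0 0.045 0 0;0 0.045 0 0;0 0 0 0;0 0 0 0",
  hand=0.33,
)

```text
clock: 30.2
position: [0.4817, 0.1849, 0.2717]
ee_rot: [0.01, 0.68, 0.004, 0.733]
ft_force: [-0.1, -1.2, 0.5]
grip_width: 0.334
```

```bash
python3 st.py
python3 - <<'E'
from h import *
t=camera("top");s=camera("side")
crop(t,290,185,95,100,6,"tp5");crop(s,245,170,95,90,6,"sp5");cv2.imwrite("pics/topf.png",t["img"])
E
```

```text
[0.4817 0.1849 0.2717] [-0.1 -1.2  0.5] 30.2
psi -0.53 [ 0.074  0.018 -0.997] 0.3340897167119968
```

View pics/tp5.png

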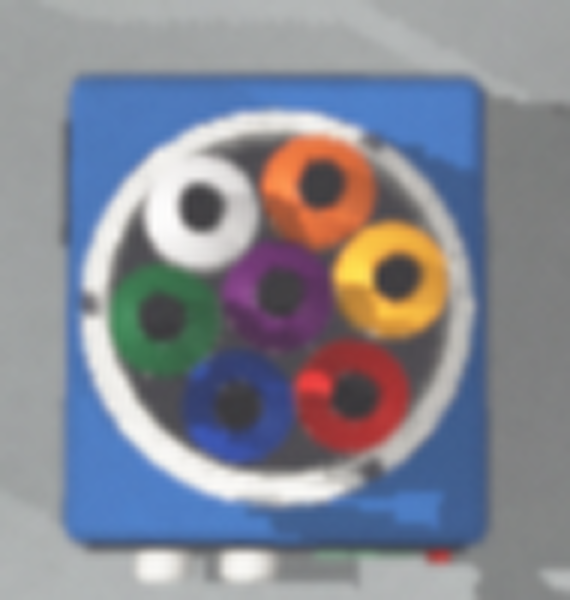

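View pics/sp5.png

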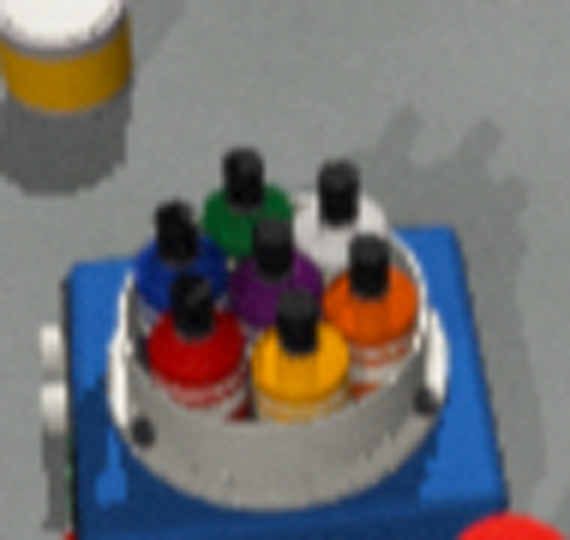

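View pics/topf.png

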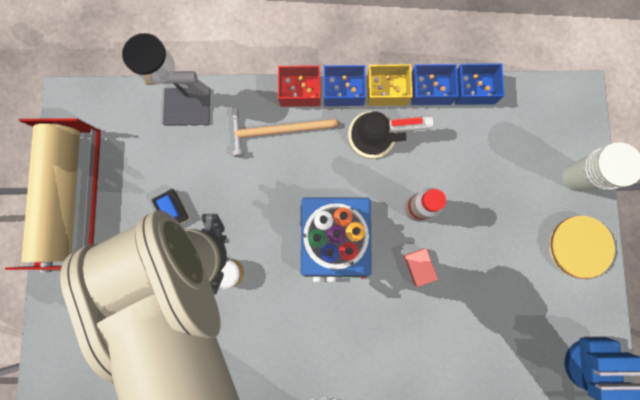

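Run:
```python
from h import *
t=camera("top");s=camera("side")
# cap-top centres from crops (top tp5, side sp5)
for n,a,b in [("purple",(280,290),(273,231)),("white",(201,206),(339,176)),("orange",(322,185),(370,248)),("amber",(397,277),(298,305)),("red",(356,396),(194,290)),("blue",(239,404),(176,215)),("green",(162,318),(243,163))]:
    q=unproj(t,(a[0]+.5)/6-.5+290,(a[1]+.5)/6-.5+185,.149)
    e=(proj(s,q)-[245,170]+.5)*6-.5
    d=q[:2]-[.5132,-.0297];print(n,q[:2].round(4),"r",np.hypot(*d).round(4),"side resid px/6",(np.array(b)-e).round(1))
```

```text
purple [ 0.5161 -0.0296] r 0.0029 side resid px/6 [6.3 1.2]
white [ 0.5467 -0.0013] r 0.0439 side resid px/6 [9.5 1. ]
orange [ 0.5539 -0.0453] r 0.0436 side resid px/6 [11.3  1.2]
amber [ 0.5203 -0.0719] r 0.0428 side resid px/6 [10.6  2.5]
red [ 0.4778 -0.0564] r 0.0443 side resid px/6 [11.1  3.5]
blue [ 0.4754 -0.0144] r 0.0408 side resid px/6 [6.7 0.4]
green [0.5064 0.0131] r 0.0433 side resid px/6 [8.2 1.5]
```

All seven give a consistent constant camera offset, so they stand at the same height, within r ≤ 44.5 mm and upright. Handing in.

```bash
python3 -c "
from workcell import workorder
print(workorder.hand_in())"; python3 st.py
```

```text
the job is handed in; nothing more can be done
None
the job is handed in; nothing more can be done
```

I gripped the green, white and red bottles by their caps and slid them along the pot wall next to blue. I then set orange and amber into the two wall slots this freed, and purple into the middle. The job was handed in at about 30 s on the robot's clock, and the hand-in gives no verdict.

- **Positions:** My last pictures from both cameras show all seven bottles in the pot. The six wall bottles are about 41–44 mm from the pot's axis, and purple is about 3 mm from it; the limit is 52 mm.
- **Height and upright:** Cap tops in both views fit all seven standing on the floor at the same height, and none looked tilted. I did not measure the tilt angles themselves.
- **Bystanders:** The tape and part of the tin were hidden behind the arm in the last top view. Nothing I could see had moved, but I did not measure it. Wrist force readings stayed at a few newtons throughout.
- **Disagreement between cameras:** The side camera reads about 3–4 mm further along +x than the top camera and the measured gripper position. I treated this as calibration error and worked from the top camera.
- **Tool drift:** The tool's tilt crept up to about 4 degrees over the job. The bottles were gripped upright and looked upright after release.

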